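# Set out the mending basket on the counter stand

## Robot

A 6-joint arm with a two-finger parallel gripper is mounted at the origin on a cart in front of the work surface, level with it; the furniture and walls round the work are solid. World frame = base frame: x ahead of the robot, y to its left, z up, the work surface at z = 0. Lengths are in m, angles in rad, forces in N, time in s.
With the tool pointing down it reaches from about 0.35 to 0.85 m from the base axis. Payload 8.1 kg.
Tool frame: the origin (TCP) lies between the finger pads; the fingertips stand 22 mm ahead of it and the grasp point (between the pads) lies 3 mm ahead of it (arm.nose_length is the z of the fingertips in the tool frame, in m); z points along the fingers, y is the direction in which the jaws open and shut (so a half turn about z gives the same grasp; the last joint's range is limited). The gripper opens to 85 mm and grips with 20 to 120 N. Pads are 22 mm wide; open, the fingers measure 114 mm over their backs; the gripper's body (76 mm by 85 mm) begins 54 mm behind the grasp point. The pads swing forward as they close: fully open they stand 13 mm farther back than shut.
Start: joints at [1.103, 0.13, 1.488, -0, 1.523, -0.085], TCP at [0.224, 0.557, 0.253] pointing down, gripper open.
Joint ranges: [-2.96, 2.96], [-0.89, 2.26], [0.02, 2.5], [-1.34, 4.48], [0, 2.73], [-2.66, 2.66]. Speed limits (rad/s): [2.39, 2.39, 2.79, 3.14, 3.14, 3.14].

## Interface

Orientations are given as a unit quaternion [x, y, z, w].
In Python, from rig import sensors, optics, job_done, arm gives the robot as it stands. The module is installed in compiled form; this text tells all that it offers.
- The arm moves only by the tool arm_command, never from a script. Its argument "deltas" is a list of rows, each a list of 7 numbers: the shift along the world's x, y, z in mm, then the turn, a rotation vector about the world's x, y, z in degrees, then the opening, from 0 (shut) to 1 (fully open). A call has 1 to 20 rows; each row is the pose to reach, as a shift and turn from the pose commanded when the call began; what a row does not reach only later rows make up. A row lasts 1/12 s, in which the tool goes at most 41.7 mm and 7.16 degrees, less where a joint would pass 70% of its speed; a pose out of reach is approached as far as the arm can. A call with a gripper value outside its range is refused whole. The fingers move at their own pace and stop on an object; "grip_force" is the grip in N (left out, the last holds). Time passes only in rows, so rows that repeat a pose let the fingers close. It gives the time, the measured TCP pose, the force and the opening at its end, in the units of the state.
- sensors.sense(): the state, without advancing time (a new reading comes with each control period).
- optics.grab_frame(name): name is "scene" or "side" or "wrist"; returns the picture (400x640x3 uint8, red, green, blue); there is no depth.
- optics.camera_info(name): a dict with "fov_y" (degrees; the focal length in pixels is half the picture's height over the tangent of half this angle, whatever the lens; pixels are square), "cx", "cy" (the principal point, pixels), "world_from_camera" (4x4, takes a point from camera to world coordinates); the wrist camera has in their place "mount" (4x4, takes a point from camera to tool coordinates, whose origin is the TCP and whose axes are the flange's). Camera axes: x right, y up, looking along -z (the intrinsics and any distortion apply to the point x, -y, -z); pixel columns grow to the right and rows downward; lengths in m; the calibration is good to about 2 mm. A picture is of the moment at which its call begins: read the wrist's pose just before it. camera_info takes no time and is no camera call.
- job_done(): hands the job in, once; it reports no verdict.
The state is a dict: "clock": time; "qpos": joint angles; "qvel": joint speeds; "joint_efforts": joint torques, N m; "tool_pos": TCP position; "orientation": TCP orientation; "wrist_force": force on the tool from outside, world axes, zero at the start; "torque": the same for the moment, N m; "gripper_width": finger opening in m.
Only numpy, scipy, OpenCV 4.12 (cv2) and the standard library are available. Lean on these libraries where they do the work, as an engineer would, in place of code of your own. Each camera call takes 0.05 s, during which the arm holds its last target.

## Task

Get the customers' mending basket ready for opening: hook the two claws of the loose yellow display arm into the top two slots of the white slotted upright and press it down until it is fully home and the spring pin has snapped out over the upper claw. Then take the wire basket off the dark storage stand, lifting its handle up past the upturned hook tips before you draw it away, and hang it by its handle over both prongs of the display arm. Keep both thread spools in the basket, leave it hanging level and still, and do not disturb the tin, the pipe coupling or the pulley.

Things in the scene. Friction and masses are not known exactly. Their poses are not given: they have to be found in the camera images.
- heel (a point): loose display arm, 185 mm long, 88 wide, 64 high, 0.2 kg, standing on the table the way up it is fitted. This point: its flat rear face, centre line, at the underside. x from prongs to claws, y across, z up. In mm: yellow rear plate x -12..0, y +-12, z 0..64; yellow web y +-5, x -92..-12, z 0..50, with a flat press pad (y +-8, z up to 64) on it at x -36..-12; wire crossbar at x -90
- claw (a point): upper claw of the display arm, point on its neck's underside at the rear face, 52 mm above heel. Claws are steel, 5 mm thick (y +-2.5); neck x 0..10.5, z 0..7, and behind a 5.5 mm gap a tip (x 5.5..10.5) reaching down to z -7. The lower claw is the same, 32 mm lower. Axes as heel
- web_grip (a point): middle of the display arm's yellow web, 25 mm above its underside, 58 mm in front of the rear face: pinch here from above across the 10 mm web (along y); the web's top is 25 mm higher. Axes as heel
- prong_rest (a point): middle between the display arm's two prongs (8 mm wire, y +-40), 150 mm in front of the rear face and 11 mm above the underside, 7 mm above the prongs' axis: where the centre of the basket handle's wire comes to lie (up to 50 mm nearer the rear is as good). The prongs turn up 20 mm further forward to black-capped tips whose tops are 34 mm above this point. Axes as heel
- seat (a point): white slotted upright, fixed, 40 mm wide, 285 high, base plate 150 wide, 6 thick, from 100 in front to 75 behind the face. This point: front face, centre line, 204 mm above the table, where heel must be when fully home, axes alike (x into the upright, y across, z up). The arm enters level and square about 11 mm (8 to 15) higher, until its rear face meets the upright, then goes down
- top_slot (a point): lower edge, on the front face, of the upright's top slot, where claw comes to rest. Slots are 11 mm wide, 22 high, 32 apart (six), in a 4 mm plate; the upright ends 29 mm above this point. Axes as seat
- lock_pin (a joint): spring lock pin, a round brass nose in the top slot, 11 mm above its lower edge, 2.5 mm behind the plate. 0 = sprung out (at the start and when snapped over the seated claw's neck), 0.002 to 0.004 m = held back by the claw. Pushing the claws in takes about 8 N; then the pin drags: an arm let go too early stays 2 to 5 mm high and must be pressed home (10 to 20 N, with the arm held or on its press pad); the pin snaps out some 3 mm before home
- hook_rest (a point): dark storage stand, fixed, with round post and double hook of 8 mm wire. This point: middle between its prongs, 215 mm above the table, where the centre of the basket handle's wire lies. x to the post (prongs point to -x), y across, z up. In mm: prongs y +-40, tops z -3; crossbar x 62, post x 153; prongs turn up at x -20 to black tips with tops at z 48: the wire must rise over 51 to come free
- basket_grip (a point): centre of the red sleeve (14 mm thick, 44 long) on the basket's handle, 150 mm above its underside: pinch here from above across the sleeve (along x). The handle is rigid 6 mm wire, its straight top along y, bare from 22 to 52 mm each side of the sleeve's centre, where the prongs bear; its legs go down at y +-62. z up
- basket: rectangular wire basket, 93 (x) x 128 (y) mm, walls 62 high, 0.2 kg with its spools; it swings about the handle to hang level. Origin: centre of its underside; y along the handle, z up
- spool_red_center (a point): wooden spool of red thread, 30 mm across, 42 high, loose in the basket; its centre
- spool_blue_center (a point): wooden spool of blue thread, 30 mm across, 42 high, loose in the basket; its centre
- tin: food tin, 75 mm across, 58 high, bystander; origin at the centre of its underside
- coupling: white pipe coupling, 42 mm across, 50 high, bystander; origin at the centre of its underside
- pulley: light grey belt pulley lying flat, 63 mm across, 22 high, bystander; origin at the centre of its underside
There are look-alikes about, which are no part of the job. What is shaped like the part that bears spool_blue_center but pink or purple is not meant.

How it is judged:
On the way, in this order (a step that is already met when the one before it is completed fails the run):
1. the display arm is fully home in the top two slots and the pin has snapped out over its claw (x of heel in the frame of seat between -0.005 and 0.004 m and y of heel in the frame of seat between -0.005 and 0.005 m and z of heel in the frame of seat between -0.003 and 0.0015 m and value of joint lock_pin below 0.0015 m and angle between the z axis of heel and the z axis of seat, either way round below 0.1 rad), for 0.2 s.
2. the basket's handle has been lifted past the storage hook's tips (z of basket_grip in the frame of hook_rest above 0.052 m), for 0.1 s.
3. the basket hangs by its handle on both prongs of the display arm (x of basket_grip in the frame of prong_rest between -0.018 and 0.058 m and y of basket_grip in the frame of prong_rest between -0.02 and 0.02 m and z of basket_grip in the frame of prong_rest between -0.006 and 0.008 m and angle between basket_grip's own z axis and vertical below 0.25 rad), for 0.2 s.
At the end, for the whole second after the job is handed in: Arm home in the top two slots (heel within 5 mm of seat, at most 1.5 mm high, upright within 0.1 rad), pin out (under 1.5 mm); handle on both prongs between crossbar and tips (20 mm off centre, 8 mm in height), basket level within 0.25 rad, at rest, both spools inside (all of step 1 and all of step 3 and x of spool_red_center in the frame of basket_grip between -0.045 and 0.045 m and y of spool_red_center in the frame of basket_grip between -0.06 and 0.06 m and z of spool_red_center in the frame of basket_grip between -0.15 and -0.085 m and x of spool_blue_center in the frame of basket_grip between -0.045 and 0.045 m and y of spool_blue_center in the frame of basket_grip between -0.06 and 0.06 m and z of spool_blue_center in the frame of basket_grip between -0.15 and -0.085 m and linear speed of basket below 0.03 m/s and angular speed of basket below 0.4 rad/s); the robot touches nothing.
It fails at once if the tin, the pipe coupling or the pulley is moved by more than 15 mm (distance of any of tin, coupling, pulley from where it was at the start of the episode above 0.015 m).
It fails at once if the basket is tipped by more than 0.7 rad (angle between basket_grip's own z axis and vertical above 0.7 rad).
It also fails if it takes over 64 s, if anything falls off the work surface, if the arm or the gripper's body presses on something with over 40 N, if the wrist force passes 120 N, or if a joint passes its speed limit or range.

## Working session

There is one attempt and no reset: what is moved stays moved. The work goes in short steps, Python scripts to look and compute and a tool call to move; the robot and the scene stay as the last step left them, time stands still between calls to the robot, and variables do not carry over. Pictures are saved under pics/ and viewed, and the job is handed in when it is done.

Besides the shell and the picture viewer there is one more tool, called after ">>>" in YAML: its name, and indented under it one key for each argument. arm_command: Moves the arm, as the interface text tells. Its arguments: {"type":"object","properties":{"deltas":{"type":"array","items":{"type":"array","items":{"type":"number"}}},"grip_force":{"type":"number"}},"required":["deltas"]}

```bash
mkdir -p pics; cat > h.py <<'E'
import numpy as np, cv2
from rig import sensors, optics, arm
E
python3 - <<'E'
from h import *
s=sensors.sense()
print(s)
for n in ["scene","side","wrist"]:
    f=optics.grab_frame(n); cv2.imwrite(f"pics/{n}0.png",f[:,:,::-1]); print(n,optics.camera_info(n))
print(arm.nose_length)
E
```

```text
{'clock': 0.0, 'qpos': array([ 1.10259216e+00,  1.31154075e-01,  1.48931901e+00, -1.86217782e-05,
        1.52299791e+00, -8.53967905e-02]), 'qvel': array([ 0.00112731, -0.00048679, -0.00100682,  0.00063789, -0.00013315,
       -0.00215123]), 'joint_efforts': array([-1.82166226e-03, -5.69415450e+01, -5.00544298e+01, -4.16120429e-04,
        1.52724527e-02,  2.69598637e-07]), 'tool_pos': array([0.22386121, 0.55610807, 0.25222682]), 'orientation': array([ 1.90236609e-01,  9.81737822e-01, -9.05960295e-04, -2.47709515e-04]), 'wrist_force': array([-0.22256679,  0.20996814, -1.0552953 ]), 'torque': array([-0.01144308, -0.0111215 , -0.00240505]), 'gripper_width': 0.08582689136748371}
scene {'fov_y': 49.221387310612876, 'cx': 328.7579620934247, 'cy': 202.60739645915646, 'world_from_camera': array([[ 0.80077153,  0.45361206, -0.3911535 ,  0.05229708],
       [-0.59878005,  0.58980689, -0.54183972, -0.71694247],
       [-0.01508   ,  0.66810473,  0.74391442,  1.10233437],
       [ 0.        ,  0.        ,  0.        ,  1.        ]])}
side {'fov_y': 50.33800506399564, 'cx': 319.1892214914027, 'cy': 199.1547180916834, 'world_from_camera': array([[-0.99801273,  0.03976665, -0.04887943,  0.48429598],
       [-0.06300009, -0.64515513,  0.76144983,  1.06811739],
       [-0.00125451,  0.76301604,  0.64637834,  1.10668054],
       [ 0.        ,  0.        ,  0.        ,  1.        ]])}
wrist {'fov_y': 62.69457458073843, 'cx': 318.44423812260436, 'cy': 199.1247614186252, 'mount': array([[-1.63193174e-05,  9.51273516e-01,  3.08348339e-01,
         7.97532078e-02],
       [ 9.99999997e-01,  3.67494300e-05, -6.04493028e-05,
         4.89017325e-05],
       [-6.88354465e-05,  3.08348337e-01, -9.51273514e-01,
        -1.21541874e-01],
       [ 0.00000000e+00,  0.00000000e+00,  0.00000000e+00,
         1.00000000e+00]])}
0.022
```

View pics/scene0.png

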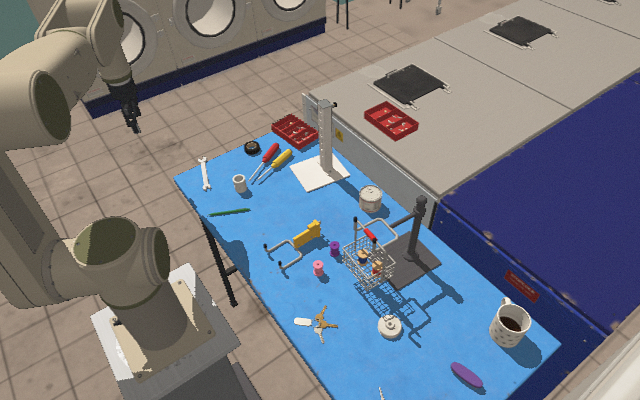

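View pics/side0.png

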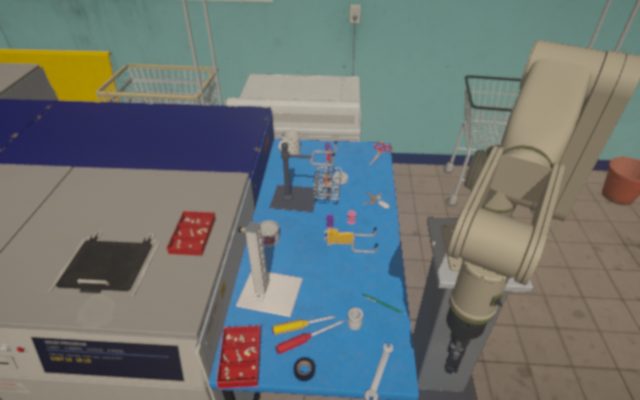

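View pics/wrist0.png

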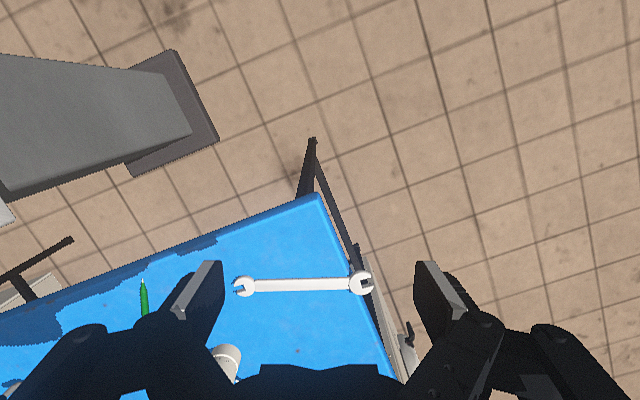

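```bash
cat >> h.py <<'E'
def cam(n,pose=None):
    i=optics.camera_info(n); f=200/np.tan(np.radians(i["fov_y"]/2))
    if n=="wrist":
        from scipy.spatial.transform import Rotation as R
        s=pose if pose is not None else sensors.sense(); T=np.eye(4); T[:3,:3]=R.from_quat(s["orientation"]).as_matrix(); T[:3,3]=s["tool_pos"]
        W=T@i["mount"]
    else: W=i["world_from_camera"]
    return f,i["cx"],i["cy"],W
def ray(c,u,v):
    f,cx,cy,W=c; d=W[:3,:3]@np.array([(u-cx)/f,-(v-cy)/f,-1]); return W[:3,3],d/np.linalg.norm(d)
def onz(c,u,v,z):
    o,d=ray(c,u,v); return o+d*(z-o[2])/d[2]
def proj(c,p):
    f,cx,cy,W=c; q=W[:3,:3].T@(np.asarray(p)-W[:3,3]); return np.array([cx+f*q[0]/-q[2], cy-f*q[1]/-q[2]])
def tri(*rs):
    A=0;b=0
    for o,d in rs:
        P=np.eye(3)-np.outer(d,d);A=A+P;b=b+P@o
    x=np.linalg.solve(A,b); return x,[np.linalg.norm((np.eye(3)-np.outer(d,d))@(x-o))*1000 for o,d in rs]
def crop(src,box,k,out):
    a=cv2.imread(src); x0,y0,x1,y1=box; c=a[y0:y1,x0:x1]; cv2.imwrite(out,cv2.resize(c,None,fx=k,fy=k,interpolation=cv2.INTER_CUBIC))
E
python3 - <<'E'
from h import *
crop('pics/scene0.png',(250,210,450,340),4,'pics/c1.png')
crop('pics/scene0.png',(260,80,440,220),4,'pics/c2.png')
crop('pics/side0.png',(230,130,410,320),3,'pics/c3.png')
E
```

```text
(no output)
```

View pics/c1.png

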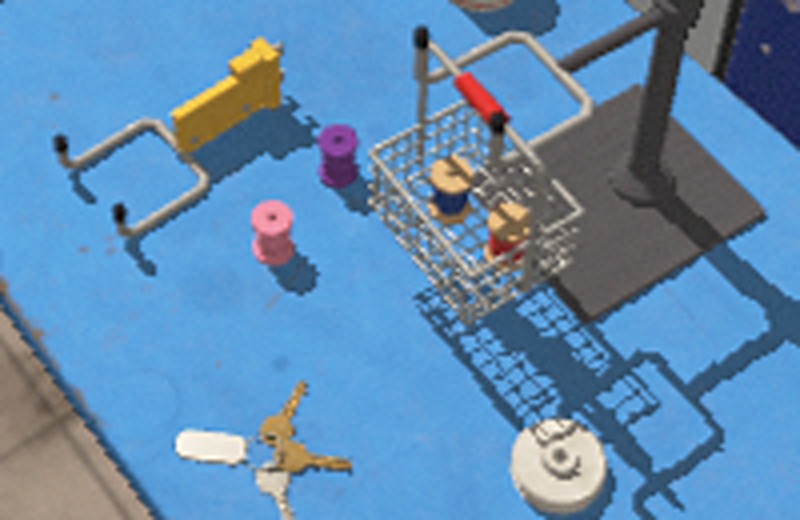

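View pics/c2.png

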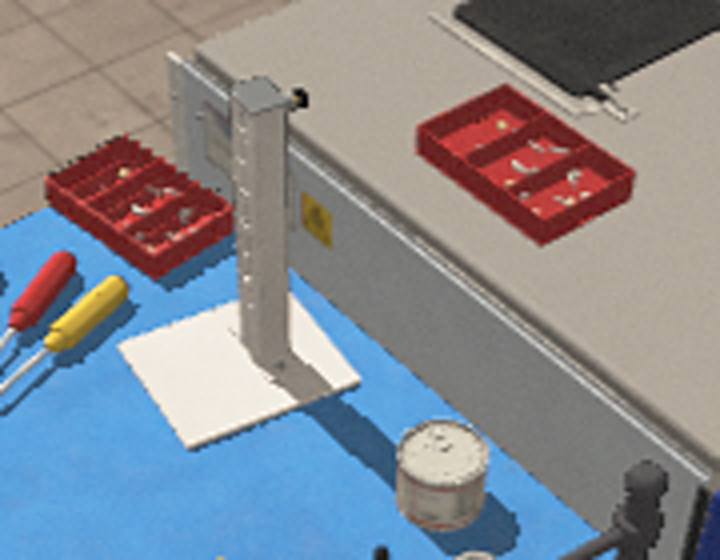

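View pics/c3.png

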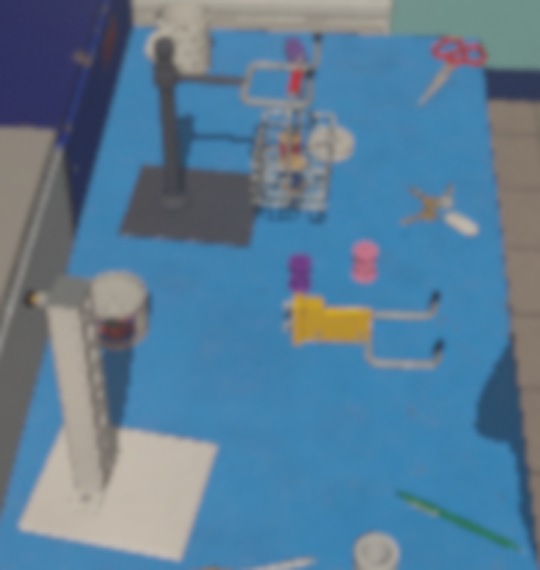

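```bash
python3 - <<'E'
from h import *
c=cam("scene"); s=cam("side")
np.set_printoptions(precision=4,suppress=True)
P=lambda u,v,z:print((u,v,z),onz(c,u,v,z))
k=lambda x,y:(250+x/4,210+y/4)
k2=lambda x,y:(260+x/4,80+y/4)
k3=lambda x,y:(230+x/3,130+y/3)
print("prong tips (z=.038ish)");P(*k(61,143),.038);P(*k(120,211),.038)
print("web bottom front/ top front, pad far top");P(*k(178,115),.050);P(*k(233,68),.064);P(*k(278,50),.064);P(*k(185,155),0);P(*k(275,110),0)
print("plate corners");[P(*k2(*q),.006) for q in [(118,345),(190,447),(360,382),(290,290)]]
print("upright top corners");[P(*k2(*q),.285) for q in [(232,88),(243,107),(289,98),(272,78)]]
print("tri tips etc")
print(tri(ray(c,*k(61,143)),ray(s,*k3(440,347))),tri(ray(c,*k(120,211)),ray(s,*k3(436,297))))
print("sleeve",tri(ray(c,*k(482,97)),ray(s,*k3(295,80))))
print("hook tips",tri(ray(c,*k(421,32)),ray(s,*k3(308,72))),tri(ray(c,*k(497,122)),ray(s,*k3(317,38))))
print("post top",tri(ray(c,421,197),ray(s,*k3(163,42))))
print("tin",onz(c,*k2(442,440),.058),"coupl",onz(c,239,177,.05),"pulley",onz(c,390,322,.022))
print("stand plate");[P(*k(*q),.006) for q in [(637,88),(765,215),(592,318)]]
print("upr pin",tri(ray(c,*k2(303,97)),ray(s,*k3(33,298))))
print("tri upright top", tri(ray(c,*k2(258,92)),ray(s,*k3(70,290))))
E
```

```text
prong tips (z=.038ish)
(265.25, 245.75, 0.038) [0.3552 0.035  0.038 ]
(280.0, 262.75, 0.038) [ 0.3575 -0.044   0.038 ]
web bottom front/ top front, pad far top
(294.5, 238.75, 0.05) [ 0.4357 -0.0049  0.05  ]
(308.25, 227.0, 0.064) [ 0.4889 -0.0026  0.064 ]
(319.5, 222.5, 0.064) [ 0.5265 -0.0091  0.064 ]
(296.25, 248.75, 0) [ 0.4366 -0.0067  0.    ]
(318.75, 237.5, 0) [ 0.5178 -0.0137  0.    ]
plate corners
(289.5, 166.25, 0.006) [0.622  0.3121 0.006 ]
(307.5, 191.75, 0.006) [0.6007 0.1668 0.006 ]
(350.0, 175.5, 0.006) [0.7668 0.1395 0.006 ]
(332.5, 152.5, 0.006) [0.7917 0.2759 0.006 ]
upright top corners
(318.0, 102.0, 0.285) [0.7121 0.243  0.285 ]
(320.75, 106.75, 0.285) [0.7041 0.2172 0.285 ]
(332.25, 104.5, 0.285) [0.7397 0.2045 0.285 ]
(328.0, 99.5, 0.285) [0.7452 0.2343 0.285 ]
tri tips etc
(array([0.354 , 0.0387, 0.0333]), [np.float64(2.5216416584940555), np.float64(2.5216416584940213)]) (array([ 0.3558, -0.0418,  0.0352]), [np.float64(2.57035923138123), np.float64(2.570359231381282)])
sleeve (array([ 0.5351, -0.2241,  0.2169]), [np.float64(1.9810880572782343), np.float64(1.9810880572780567)])
hook tips (array([ 0.5176, -0.1834,  0.2565]), [np.float64(1.0534391075182008), np.float64(1.0534391075182616)]) (array([ 0.5104, -0.2641,  0.2528]), [np.float64(1.9258044089463229), np.float64(1.9258044089461523)])
post top (array([ 0.6963, -0.2343,  0.2591]), [np.float64(1.9222962338790848), np.float64(1.9222962338790865)])
tin [0.7439 0.0046 0.058 ] coupl [0.432  0.3322 0.05  ] pulley [ 0.4937 -0.372   0.022 ]
stand plate
(409.25, 232.0, 0.006) [ 0.7561 -0.1744  0.006 ]
(441.25, 263.75, 0.006) [ 0.7481 -0.3195  0.006 ]
(398.0, 289.5, 0.006) [ 0.5858 -0.3061  0.006 ]
upr pin (array([0.7627, 0.2201, 0.2652]), [np.float64(2.6862946768403377), np.float64(2.6862946768401947)])
tri upright top (array([0.7237, 0.2268, 0.2838]), [np.float64(1.9505657389131117), np.float64(1.950565738913349)])
```

>>> arm_command:
  deltas:
    - [40,-100,10,0,0,4,1]
    - [75,-190,10,0,0,7,1]
    - [110,-280,10,0,0,10,1]
    - [150,-370,10,0,0,14,1]
    - [190,-460,10,0,0,17,1]
    - [206,-561,10,0,0,20,1]
    - [206,-561,10,0,0,20,1]
    - [206,-561,10,0,0,20,1]
    - [206,-561,10,0,0,20,1]
    - [206,-561,10,0,0,20,1]
    - [206,-561,10,0,0,20,1]
    - [206,-561,10,0,0,20,1]
    - [206,-561,10,0,0,20,1]
    - [206,-561,10,0,0,20,1]
    - [206,-561,10,0,0,20,1]
    - [206,-561,10,0,0,20,1]

```text
clock: 1.48
tool_pos: [0.4305, -0.0077, 0.263]
orientation: [0.019, 1.0, -0.0, -0.0]
wrist_force: [-0.7, 0.3, 0.0]
gripper_width: 0.0854
```

```bash
python3 - <<'E'
from h import *
s=sensors.sense();print(s["clock"],s["tool_pos"],s["orientation"])
np.save("w1.npy",s,allow_pickle=True)
f=optics.grab_frame("wrist"); cv2.imwrite("pics/w1.png",f[:,:,::-1])
E
```

```text
1.4833 [ 0.43054981 -0.00773588  0.26297773] [ 1.92644125e-02  9.99814287e-01 -4.77901202e-04 -2.12965445e-04]
```

View pics/w1.png

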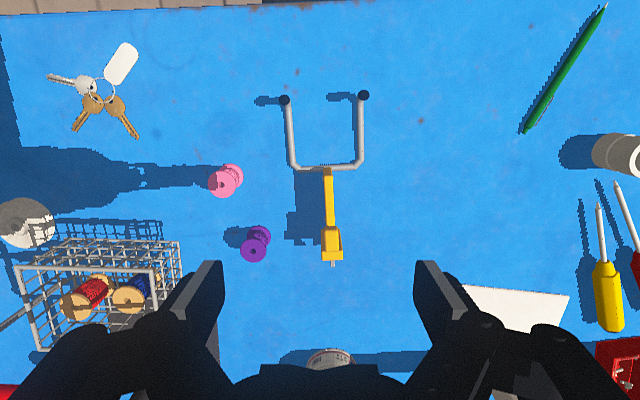

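```bash
python3 - <<'E'
from h import *
s=np.load("w1.npy",allow_pickle=True).item(); c=cam("wrist",s)
np.set_printoptions(precision=4,suppress=True)
a=cv2.imread("pics/w1.png"); hsv=cv2.cvtColor(a,cv2.COLOR_BGR2HSV)
m=cv2.inRange(hsv,(18,120,180),(32,255,255)); m[:,:300]=0;m[:,360:]=0;m[280:]=0;m[:150]=0
for v in range(168,268,6):
    u=np.where(m[v])[0]
    if len(u): 
        z=.05 if v<226 else .064
        print(v,u.min(),u.max(),onz(c,u.mean(),v,z), onz(c,u.min()-.5,v,z)[1]-onz(c,u.max()+.5,v,z)[1])
for p in [(285,98),(364,94)]: print(onz(c,*p,.045))
crop("pics/w1.png",(270,80,380,280),4,"pics/c4.png")
E
```

```text
180 324 332 [0.4385 0.0021 0.05  ] -0.00945298761723096
186 325 332 [0.445  0.0024 0.05  ] -0.008451695686786574
192 325 332 [0.4516 0.0022 0.05  ] -0.008501341793655977
198 326 333 [0.4584 0.0031 0.05  ] -0.008551513283280021
204 326 333 [0.4651 0.0029 0.05  ] -0.008602342518454154
210 326 333 [0.472  0.0027 0.05  ] -0.00865377961320843
216 326 334 [0.479  0.0031 0.05  ] -0.009794029233842622
222 327 334 [0.486  0.0034 0.05  ] -0.008758457205590401
228 337 337 [0.4874 0.0098 0.064 ] -0.00105532882164594
234 325 338 [0.4941 0.0038 0.064 ] -0.01486571467674356
240 325 338 [0.5011 0.0036 0.064 ] -0.014957341201381908
246 326 338 [0.5082 0.004  0.064 ] -0.013975044198766374
252 322 342 [0.5153 0.0038 0.064 ] -0.022715951577446054
258 322 342 [0.5226 0.0036 0.064 ] -0.022858601107480066
[ 0.3545 -0.0378  0.045 ]
[0.3538 0.0402 0.045 ]
```

View pics/c4.png

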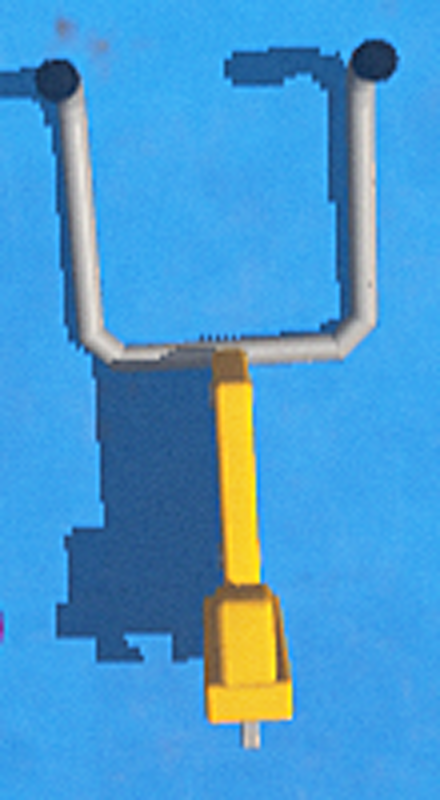

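>>> arm_command:
  deltas:
    - [20,4,-60,0,0,2,0.5]
    - [37,6.5,-100,0,0,3,0.5]
    - [37,6.5,-140,0,0,3,0.5]
    - [37,6.5,-160,0,0,3,0.5]
    - [37,6.5,-170,0,0,3,0.5]
    - [37,6.5,-170,0,0,3,0.5]

```text
clock: 2.03
tool_pos: [0.4635, 0.0037, 0.0896]
orientation: [-0.01, 1.0, 0.001, -0.004]
wrist_force: [0.9, -0.4, 0.6]
gripper_width: 0.043
```

```bash
python3 - <<'E'
from h import *
s=sensors.sense();print(s["clock"],s["tool_pos"],s["orientation"],s["wrist_force"])
c=cam("wrist",s)
f=optics.grab_frame("wrist"); cv2.imwrite("pics/w2.png",f[:,:,::-1])
a=cv2.imread("pics/w2.png"); hsv=cv2.cvtColor(a,cv2.COLOR_BGR2HSV)
m=cv2.inRange(hsv,(18,120,180),(32,255,255))
for v in range(60,380,12):
    u=np.where(m[v,220:420])[0]+220
    if len(u): print(v,u.min(),u.max(),onz(c,u.mean(),v,.05),onz(c,u.mean(),v,.064))
E
```

```text
2.0333 [0.46347953 0.0036725  0.08959091] [-1.00869054e-02  9.99940072e-01  6.26073499e-04 -4.20894431e-03] [ 0.86828534 -0.36619416  0.62804026]
180 322 323 [0.42555953 0.00537587 0.05      ] [0.42203635 0.00511076 0.064     ]
192 322 324 [0.43189183 0.00578364 0.05      ] [0.42782072 0.00548326 0.064     ]
204 307 324 [0.4384527  0.00204928 0.05      ] [0.43381386 0.00207203 0.064     ]
216 308 324 [0.44508381 0.00242767 0.05      ] [0.43987117 0.00241768 0.064     ]
228 314 322 [0.45185621 0.00361185 0.05      ] [0.44605755 0.00349939 0.064     ]
276 308 324 [0.48073826 0.00306661 0.05      ] [0.47244041 0.00300133 0.064     ]
288 308 332 [0.48839761 0.00370594 0.05      ] [0.47943698 0.00358534 0.064     ]
300 327 333 [0.49611864 0.01125566 0.05      ] [0.4864899  0.01048177 0.064     ]
312 302 334 [0.5043267  0.00414349 0.05      ] [0.49398771 0.00398503 0.064     ]
324 302 335 [0.51260424 0.00433825 0.05      ] [0.50154899 0.00416294 0.064     ]
336 303 336 [0.52110009 0.00458975 0.05      ] [0.50930968 0.00439268 0.064     ]
348 295 336 [0.52984704 0.00364529 0.05      ] [0.51729975 0.00352994 0.064     ]
```

View pics/w2.png

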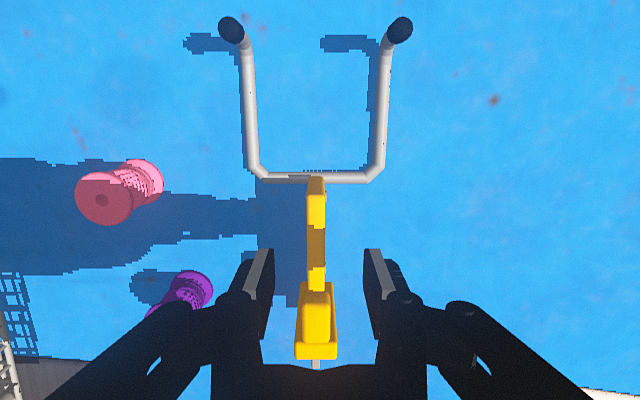

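>>> arm_command:
  deltas:
    - [0,-1,-25,0,0,0,0.5]
    - [0,-1,-50,0,0,0,0.5]
    - [0,-1,-65,0,0,0,0.5]
    - [0,-1,-65,0,0,0,0.4]
    - [0,-1,-65,0,0,0,0.0]
    - [0,-1,-65,0,0,0,0.0]
    - [0,-1,-65,0,0,0,0.0]
    - [0,-1,-65,0,0,0,0.0]
    - [0,-1,-65,0,0,0,0.0]
  grip_force: 60

```text
clock: 2.83
tool_pos: [0.4696, 0.001, 0.0315]
orientation: [-0.009, 1.0, -0.0, 0.003]
wrist_force: [-3.0, 1.9, 9.8]
gripper_width: 0.0094
```

>>> arm_command:
  deltas:
    - [0,0,20,0,0,0,0]
    - [0,0,50,0,0,0,0]
    - [0,0,90,0,0,0,0]
    - [0,20,130,0,0,-1,0]
    - [15,50,165,0,0,-3,0]
    - [30,80,195,0,0,-5,0]
    - [60,120,218,0,0,-7,0]
    - [80,155,218,0,0,-9,0]
    - [100,190,218,0,0,-9,0]
    - [110,220,218,0,0,-9,0]
    - [120,235,218,0,0,-9,0]
    - [123,240,218,0,0,-9,0]
    - [123,240,218,0,0,-9,0]
    - [123,240,218,0,0,-9,0]
    - [123,240,218,0,0,-9,0]

```text
clock: 4.08
tool_pos: [0.5899, 0.2401, 0.2469]
orientation: [0.07, 0.998, -0.0, 0.0]
wrist_force: [-0.2, -0.3, -1.7]
gripper_width: 0.0099
```

```bash
cat >> h.py <<'E'
def snap(tag,names):
    out={}
    for n in names:
        s=sensors.sense(); f=optics.grab_frame(n); cv2.imwrite(f"pics/{n}_{tag}.png",f[:,:,::-1]); 
        if n=="wrist": np.save(f"{n}_{tag}.npy",s,allow_pickle=True)
    print(s["clock"],s["tool_pos"],s["orientation"],s["wrist_force"])
E
python3 - <<'E'
from h import *
snap("p1",["wrist","scene","side"])
crop("pics/scene_p1.png",(240,70,400,220),4,"pics/c5.png")
crop("pics/side_p1.png",(220,190,400,330),4,"pics/c6.png")
E
```

```text
4.1833 [0.5899096  0.23982891 0.2468837 ] [ 6.98510223e-02  9.97557411e-01 -4.16684223e-05  2.11625461e-04] [-0.44319454  0.50147153 -2.29455359]
```

View pics/wrist_p1.png

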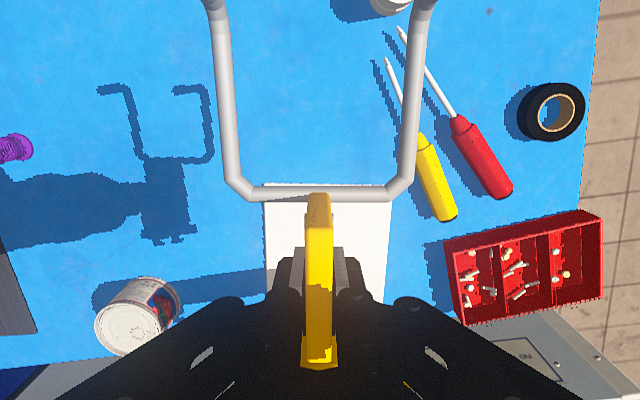

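View pics/c5.png

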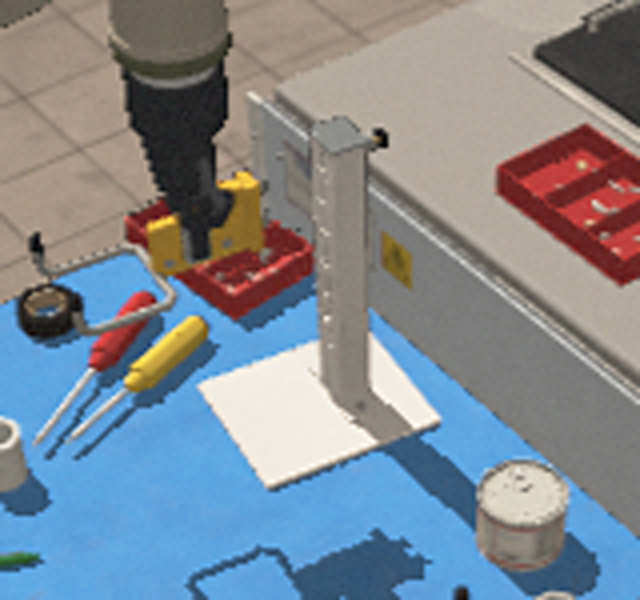

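View pics/c6.png

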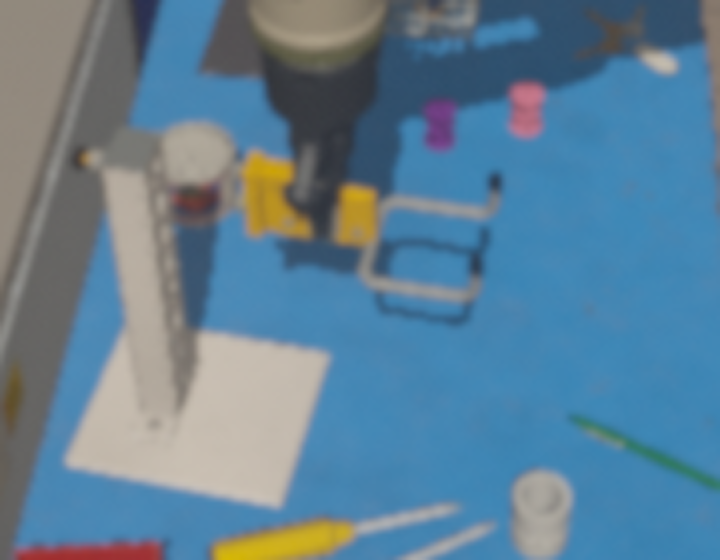

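```bash
python3 - <<'E'
from h import *
np.set_printoptions(precision=4,suppress=True)
def fit(pts):
    vx,vy,x,y=cv2.fitLine(np.array(pts,np.float32),cv2.DIST_HUBER,0,.01,.01).ravel(); return np.array([x,y]),np.array([vx,vy])
def inter(a,b):
    t=np.linalg.solve(np.c_[a[1],-b[1]],b[0]-a[0]); return a[0]+a[1]*t[0]
s=np.load("wrist_p1.npy",allow_pickle=True).item(); c=cam("wrist",s)
a=cv2.imread("pics/wrist_p1.png").astype(int)
w=(a.min(2)>150)
L=[];Rr=[];T=[]
for v in range(205,290,3):
    u=np.where(w[v,240:300])[0]+240
    if len(u): L.append(onz(c,u.min()-.5,v,.006)[:2]);
for v in range(205,290,3):
    u=np.where(w[v,360:410])[0]+360
    if len(u): Rr.append(onz(c,u.max()+.5,v,.006)[:2])
for n,q in(("L",L),("R",Rr)):
    q=np.array(q);l=fit(q);print(n,l,np.degrees(np.arctan(l[1][1]/l[1][0])), l[0]+l[1]*(.65-l[0][0])/l[1][0])
# web lateral offset
hsv=cv2.cvtColor(a.astype(np.uint8),cv2.COLOR_BGR2HSV); m=cv2.inRange(hsv,(18,120,120),(32,255,255))
from scipy.spatial.transform import Rotation as R
Rt=R.from_quat(s["orientation"]).as_matrix()
for v in (250,290,330,355):
    u=np.where(m[v,280:350])[0]+280
    z=s["tool_pos"][2]+(.022 if v<300 else .036)
    p=onz(c,u.mean(),v,z); print(v,u.min(),u.max(),Rt.T@(p-s["tool_pos"]))
# scene plate
for tag in("scene0","scene_p1"):
  c=cam("scene"); a=cv2.imread(f"pics/{tag}.png"); hs=cv2.cvtColor(a,cv2.COLOR_BGR2HSV)
  w=((hs[:,:,1]<45)&(hs[:,:,2]>190)).astype(np.uint8)
  w[:145]=0;w[200:]=0;w[:,:285]=0;w[:,355:]=0
  cv2.imwrite(f"pics/m_{tag}.png",cv2.resize(w[140:200,280:360]*255,None,fx=8,fy=8,interpolation=cv2.INTER_NEAREST))
E
```

```text
L (array([0.6745, 0.1634], dtype=float32), array([ 0.9904, -0.1385], dtype=float32)) -7.96054 [0.65   0.1668]
R (array([0.6879, 0.3118], dtype=float32), array([ 0.9875, -0.1574], dtype=float32)) -9.054612 [0.65   0.3178]
250 305 332 [ 0.0295  0.0003 -0.022 ]
290 305 331 [ 0.014 -0.    -0.022]
330 306 331 [ 0.0087  0.0003 -0.036 ]
355 301 336 [-0.0011  0.0003 -0.036 ]
```

View pics/m_scene0.png

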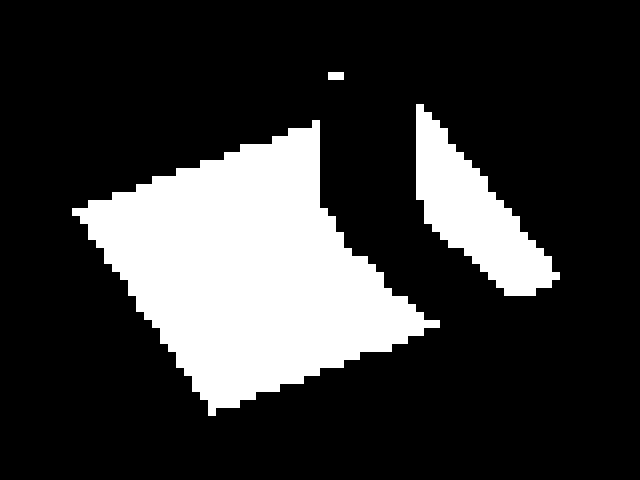

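```bash
python3 - <<'E'
from h import *
from scipy.spatial.transform import Rotation as R
np.set_printoptions(precision=2,suppress=True)
def over(tag,cn,heel,yaw,seat,yaws,box,k,out):
    c=cam(cn); a=cv2.imread(f"pics/{tag}.png"); x0,y0,x1,y1=box
    img=cv2.resize(a[y0:y1,x0:x1],None,fx=k,fy=k,interpolation=cv2.INTER_CUBIC)
    def dot(p,col):
        u=(proj(c,p)-[x0,y0]+.5)*k; cv2.circle(img,tuple(int(round(t)) for t in u),2,col,-1)
    H=R.from_euler('z',yaw,degrees=True).as_matrix(); S=R.from_euler('z',yaws,degrees=True).as_matrix()
    for p in [(-12,12,64),(-12,-12,64),(0,12,64),(0,-12,64),(-36,8,64),(-36,-8,64),(-92,5,50),(-92,-5,50),(-92,-5,0),(-12,-12,0),(0,-12,0),(-170,40,45),(-170,-40,45)]:
        dot(heel+H@np.array(p)/1e3,(0,0,255))
    for p in [(-100,75,-198),(-100,-75,-198),(75,75,-198),(75,-75,-198),(0,20,81),(0,-20,81),(0,-20,-198),(0,20,-198)]+[(0,s*5.5,52-32*i+j) for i in range(3) for s in (-1,1) for j in (0,22)]:
        dot(seat+S@np.array(p)/1e3,(0,255,0))
    cv2.imwrite(out,img)
seat=np.array([.711,.233,.204])
over("scene0","scene",np.array([.525,.0035,0]),.9,seat,-8.5,(250,80,410,280),4,"pics/o1.png")
Rz=R.from_euler('z',-8.1,degrees=True).as_matrix()
tcp=np.array([.5899,.2399,.2469]); heel=tcp+Rz@np.array([.058,0,-.028]);print(heel*1e3)
over("scene_p1","scene",heel,-8.1,seat,-8.5,(240,80,400,220),5,"pics/o2.png")
over("side_p1","side",heel,-8.1,seat,-8.5,(230,200,370,330),5,"pics/o3.png")
E
```

```text
[647.32 231.73 218.9 ]
```

View pics/o1.png

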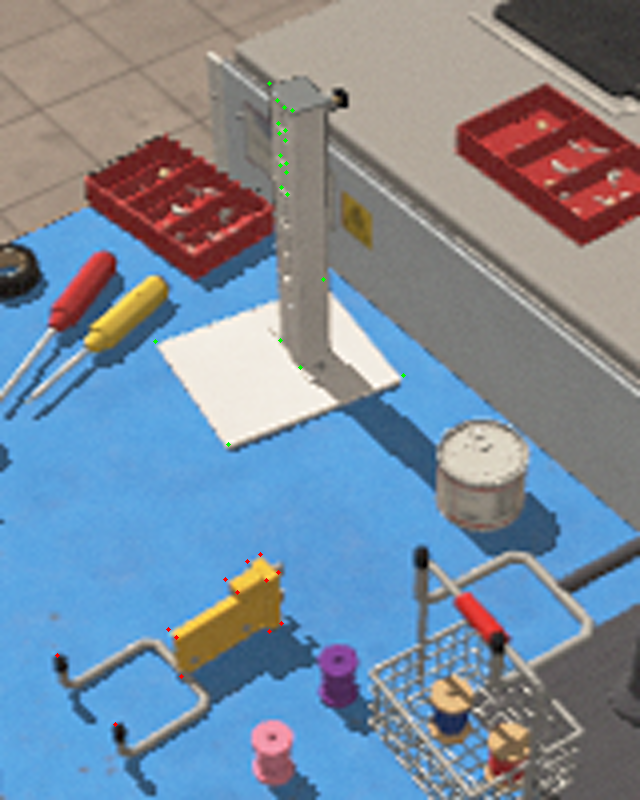

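View pics/o2.png

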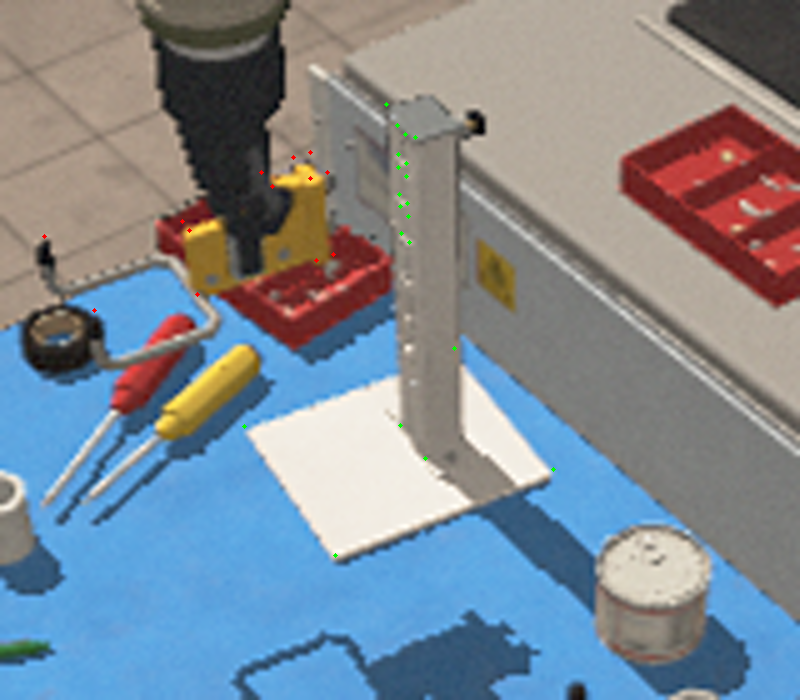

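View pics/o3.png

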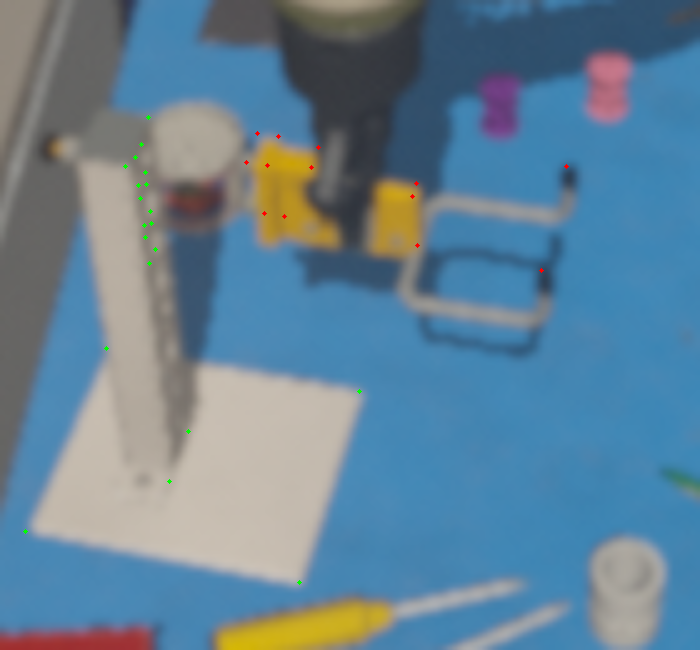

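```bash
python3 - <<'E'
from h import *
crop('pics/scene_p1.png',(305,85,345,190),7,'pics/c7.png')
E
```

```text
(no output)
```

View pics/c7.png

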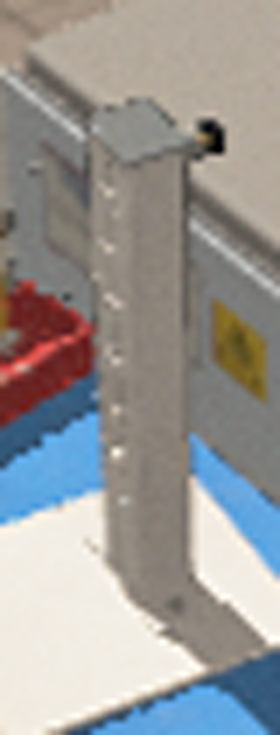

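>>> arm_command:
  deltas:
    - [0,5,0,0,0,-0.4,0]
    - [10,11,0,0,0,-0.4,0]
    - [20,10,0,0,0,-0.4,0]
    - [30,7.5,0,0,0,-0.4,0]
    - [40,5.5,0,0,0,-0.4,0]
    - [45,4.5,0,0,0,-0.4,0]
    - [45,4.5,0,0,0,-0.4,0]
    - [45,4.5,0,0,0,-0.4,0]

```text
clock: 4.9
tool_pos: [0.6349, 0.2454, 0.2461]
orientation: [0.073, 0.997, -0.0, -0.0]
wrist_force: [0.2, -0.2, -1.6]
gripper_width: 0.0096
```

```bash
cat > ov.py <<'E'
from h import *
from scipy.spatial.transform import Rotation as R
def over(tag,cn,heel,yaw,seat,yaws,box,k,out,b=(0,0)):
    c=cam(cn); a=cv2.imread(f"pics/{tag}.png"); x0,y0,x1,y1=box
    img=cv2.resize(a[y0:y1,x0:x1],None,fx=k,fy=k,interpolation=cv2.INTER_CUBIC)
    def dot(p,col):
        u=(proj(c,p)-[x0,y0]+.5+np.array(b))*k; cv2.circle(img,tuple(int(round(t)) for t in u),2,col,-1)
    H=R.from_euler('z',yaw,degrees=True).as_matrix(); S=R.from_euler('z',yaws,degrees=True).as_matrix()
    for p in [(-12,12,64),(-12,-12,64),(0,12,64),(0,-12,64),(-36,8,64),(-36,-8,64),(-92,5,50),(-92,-5,50),(-92,-5,0),(-12,-12,0),(0,-12,0),(-170,40,45),(-170,-40,45),(10.5,0,59),(10.5,0,45),(10.5,0,27),(10.5,0,13)]:
        dot(heel+H@np.array(p)/1e3,(0,0,255))
    for p in [(-100,75,-198),(-100,-75,-198),(75,75,-198),(75,-75,-198),(0,20,81),(0,-20,81)]+[(0,s*5.5,52-32*i+j) for i in range(2) for s in (-1,1) for j in (0,22)]:
        dot(seat+S@np.array(p)/1e3,(0,255,0))
    cv2.imwrite(out,img)
E
python3 - <<'E'
from ov import *
snap("p2",["scene","side"])
s=sensors.sense(); Rt=R.from_quat(s["orientation"]).as_matrix(); x=Rt[:,0]; yaw=np.degrees(np.arctan2(-x[1],-x[0])); print(yaw)
heel=s["tool_pos"]+R.from_euler('z',yaw,degrees=True).as_matrix()@np.array([.0565,0,-.0315]);print(heel)
seat=np.array([.711,.233,.204]); d=R.from_euler('z',-8.5,degrees=True).as_matrix().T@(heel-seat);print(d)
over("scene_p2","scene",heel,yaw,seat,-8.5,(270,85,350,165),9,"pics/o4.png",(1,1.1))
over("side_p2","side",heel,yaw,seat,-8.5,(230,200,340,280),7,"pics/o5.png",(.8,.4))
E
```

```text
4.95 [0.6347078  0.24562369 0.24623395] [ 7.27820169e-02  9.97347845e-01  2.66134303e-05 -2.31446327e-04] [-0.1000171  -0.49102796 -0.22625224]
-8.335349863555766
[0.69055542 0.23753709 0.21479684]
[-0.02089064  0.00146535  0.01079684]
```

View pics/o4.png

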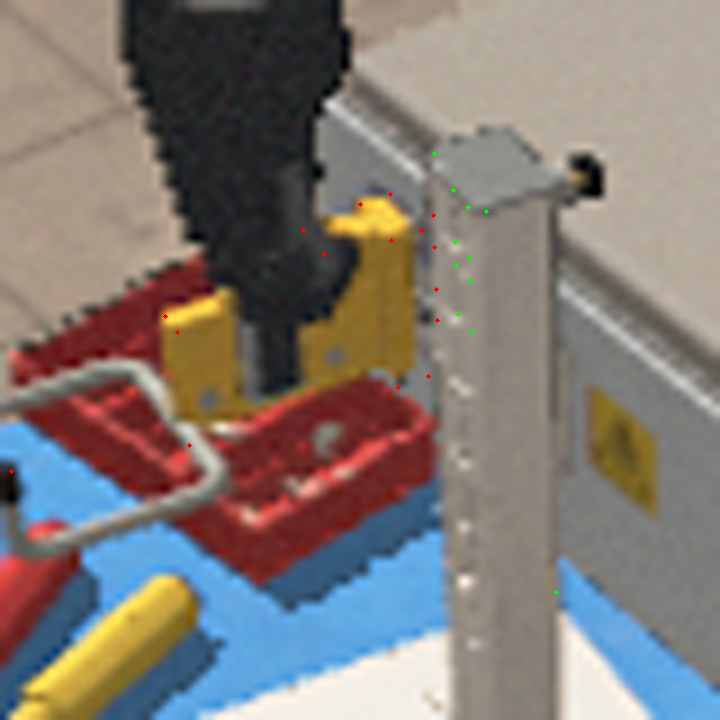

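View pics/o5.png

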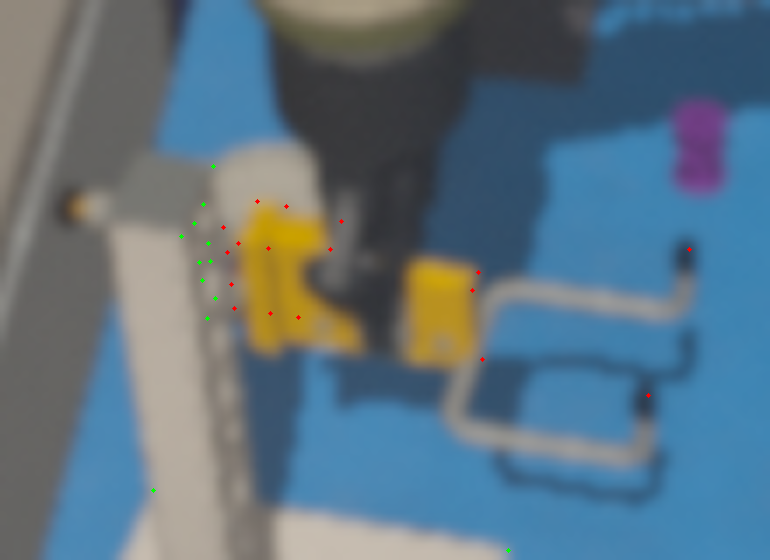

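>>> arm_command:
  deltas:
    - [3.8,-2.1,0,0,0,-0.1,0]
    - [7.7,-2.7,0,0,0,-0.1,0]
    - [10.7,-3.1,0,0,0,-0.1,0]
    - [12.7,-3.4,0,0,0,-0.1,0]
    - [14.6,-3.7,0,0,0,-0.1,0]
    - [14.6,-3.7,0,0,0,-0.1,0]

```text
clock: 5.5
tool_pos: [0.65, 0.2417, 0.2461]
orientation: [0.074, 0.997, -0.0, -0.0]
wrist_force: [-0.3, -0.5, -1.5]
gripper_width: 0.0093
```

```bash
python3 - <<'E'
from ov import *
snap("p3",["scene","side"])
crop("pics/scene_p3.png",(290,95,340,165),10,"pics/c8.png")
E
```

```text
5.55 [0.64983239 0.2418368  0.24614279] [ 7.35681660e-02  9.97290187e-01 -1.94718347e-05 -9.03026485e-05] [-0.0586967   0.01465536 -1.41450734]
```

View pics/c8.png

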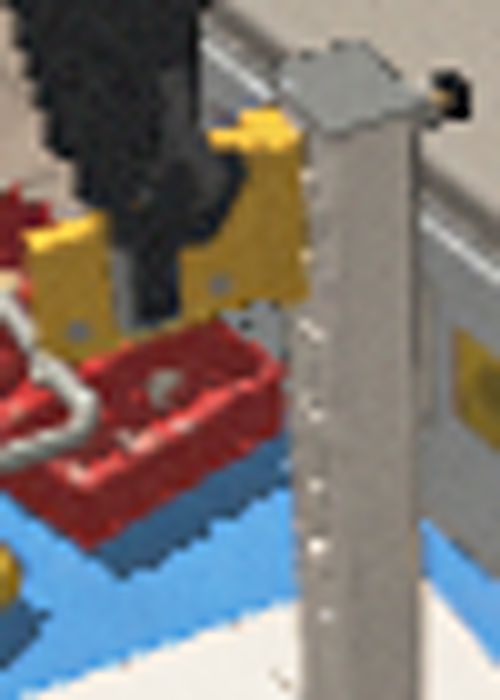

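>>> arm_command:
  deltas:
    - [1,-0.15,0,0,0,0,0]
    - [2,-0.3,0,0,0,0,0]
    - [3,-0.45,0,0,0,0,0]
    - [4,-0.6,0,0,0,0,0]
    - [4,-0.6,0,0,0,0,0]

```text
clock: 6.02
tool_pos: [0.6531, 0.2415, 0.2461]
orientation: [0.073, 0.997, -0.0, -0.001]
wrist_force: [-6.1, 0.5, -1.4]
gripper_width: 0.0093
```

>>> arm_command:
  deltas:
    - [1,-0.15,0,0,0,0,0]
    - [2,-0.3,0,0,0,0,0]
    - [3,-0.45,0,0,0,0,0]
    - [3,-0.45,0,0,0,0,0]

```text
clock: 6.35
tool_pos: [0.6544, 0.2414, 0.246]
orientation: [0.073, 0.997, -0.0, -0.003]
wrist_force: [-16.3, -0.8, 2.4]
gripper_width: 0.0094
```

```bash
python3 - <<'E'
from ov import *
snap("p4",["scene","side"])
crop("pics/scene_p4.png",(280,95,340,165),10,"pics/c9.png")
crop("pics/side_p4.png",(230,200,330,280),8,"pics/c10.png")
E
```

```text
6.4 [0.65439253 0.24145951 0.24599007] [ 7.30405533e-02  9.97325447e-01 -2.86481335e-04 -2.63607052e-03] [-15.23125726   0.08326186   2.86942526]
```

View pics/c9.png

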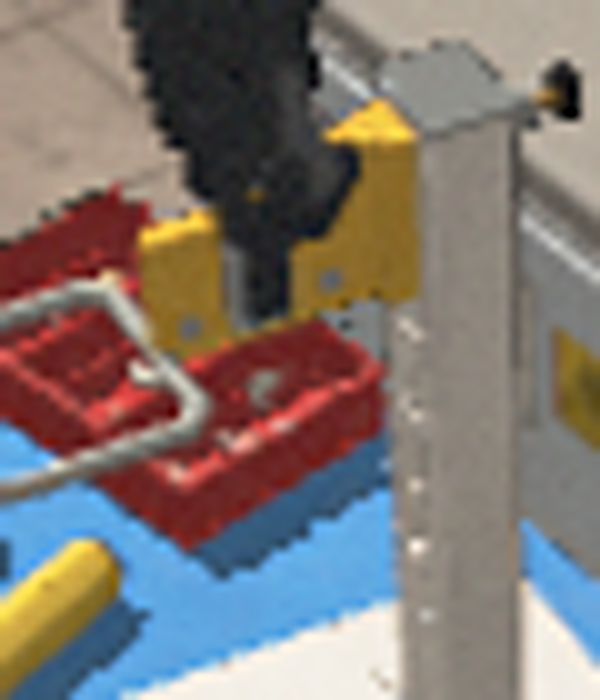

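View pics/c10.png

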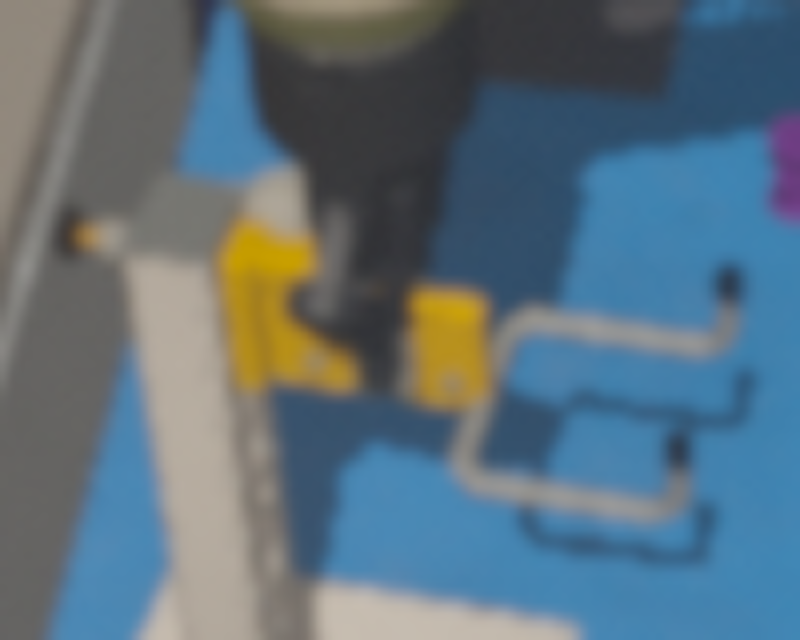

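>>> arm_command:
  deltas:
    - [0.5,0,0,0,0,0,0]
    - [0.5,0,-1,0,0,0,0]
    - [0.5,0,-2,0,0,0,0]
    - [0.5,0,-3,0,0,0,0]
    - [0.5,0,-4,0,0,0,0]
    - [0.5,0,-5,0,0,0,0]
    - [0.5,0,-5,0,0,0,0]

```text
clock: 7.03
tool_pos: [0.6545, 0.2422, 0.2419]
orientation: [0.073, 0.997, 0.0, -0.003]
wrist_force: [-18.4, 2.6, 4.5]
gripper_width: 0.0092
```

>>> arm_command:
  deltas:
    - [0,0,-1,0,0,0,0]
    - [0,0,-2,0,0,0,0]
    - [0,0,-3,0,0,0,0]
    - [0,0,-4,0,0,0,0]
    - [0,0,-4,0,0,0,0]

```text
clock: 7.45
tool_pos: [0.6546, 0.2424, 0.2373]
orientation: [0.073, 0.997, 0.0, -0.003]
wrist_force: [-18.4, 3.6, 3.5]
gripper_width: 0.009
```

>>> arm_command:
  deltas:
    - [0,0,-1,0,0,0,0]
    - [0,0,-2,0,0,0,0]
    - [0,0,-3,0,0,0,0]
    - [0,0,-4,0,0,0,0]
    - [0,0,-4,0,0,0,0]

```text
clock: 7.87
tool_pos: [0.6547, 0.2425, 0.2354]
orientation: [0.073, 0.997, 0.001, -0.002]
wrist_force: [-23.3, 2.7, 12.9]
gripper_width: 0.0089
```

>>> arm_command:
  deltas:
    - [-2,0,-1,0,0,0,0]
    - [-4,0,-3,0,0,0,0]
    - [-5,0,-5,0,0,0,0]
    - [-5,0,-6,0,0,0,0]
    - [-5,0,-6,0,0,0,0]

```text
clock: 8.28
tool_pos: [0.6538, 0.2423, 0.2328]
orientation: [0.073, 0.997, 0.002, 0.003]
wrist_force: [-6.9, 2.2, 16.7]
gripper_width: 0.0097
```

```bash
python3 - <<'E'
from ov import *
snap("p5",["scene","side"])
s=sensors.sense()
Rt=R.from_quat(s["orientation"]).as_matrix(); x=Rt[:,0]; yaw=np.degrees(np.arctan2(-x[1],-x[0]))
seat=np.array([.711,.2325,.204])
over("scene_p5","scene",seat,-8.5,seat,-8.5,(270,85,350,165),9,"pics/o6.png",(1,1.1))
over("side_p5","side",seat,-8.5,seat,-8.5,(230,200,330,280),8,"pics/o7.png",(.8,.4))
E
```

```text
8.3333 [0.6537404  0.24229774 0.23275126] [0.07305947 0.99732012 0.00177839 0.003426  ] [-7.43521617  2.16656422 17.00266783]
```

View pics/o6.png

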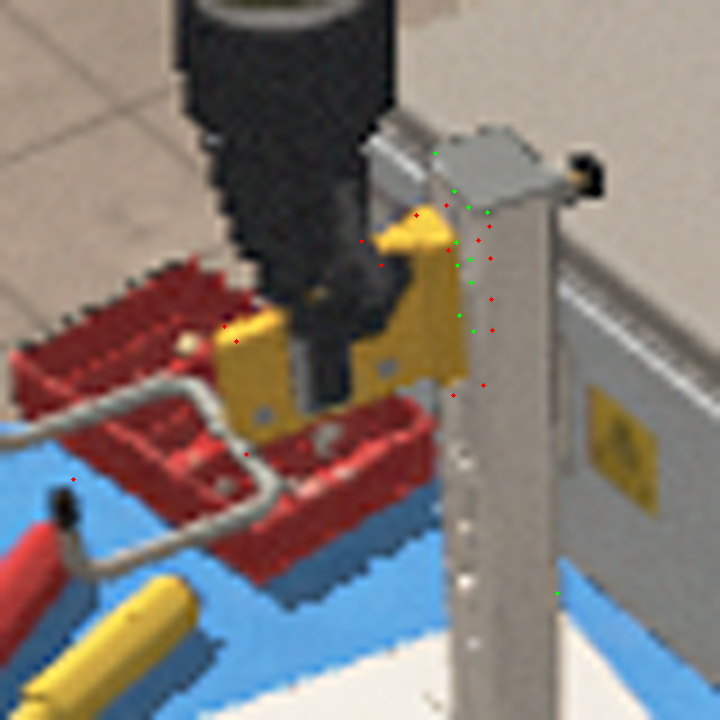

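View pics/o7.png

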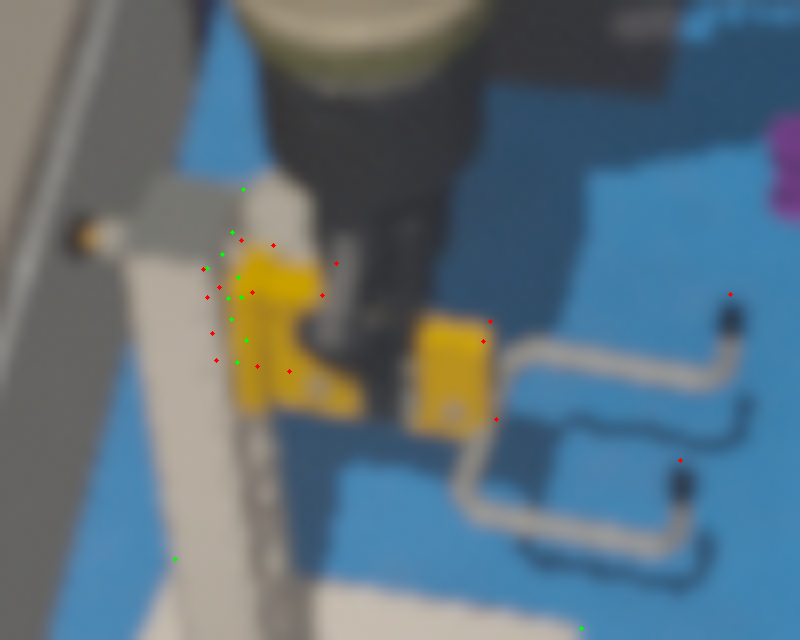

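>>> arm_command:
  deltas:
    - [0,0,3,0,0,0,0]
    - [1,0,5,0,0,0,0]
    - [1,0,5,0,0,0,0.1]
    - [1,0,5,0,0,0,0.3]
    - [1,0,5,0,0,0,0.3]
    - [1,0,10,0,0,0,0.3]
    - [1,0,30,0,0,0,0.3]
    - [1,0,55,0,0,0,0.3]
    - [1,0,80,0,0,0,0.3]
    - [10,-2,85,0,0,0,0.1]
    - [25,-4,85,0,0,0,0]
    - [33,-5,85,0,0,0,0]
    - [33,-5,85,0,0,0,0]
    - [33,-5,85,0,0,0,0]

```text
clock: 9.55
tool_pos: [0.6852, 0.2355, 0.3115]
orientation: [0.074, 0.997, -0.0, -0.001]
wrist_force: [0.3, 0.5, 0.1]
gripper_width: 0.0001
```

```bash
python3 - <<'E'
from ov import *
snap("p6",["scene","side","wrist"])
seat=np.array([.711,.2325,.204])
over("scene_p6","scene",seat,-8.5,seat,-8.5,(270,85,350,165),9,"pics/o8.png",(1,1.1))
over("side_p6","side",seat,-8.5,seat,-8.5,(230,200,330,280),8,"pics/o9.png",(.8,.4))
E
```

```text
9.65 [0.68473542 0.23586329 0.31188202] [ 7.35094333e-02  9.97294411e-01 -1.42614964e-04 -4.48069534e-04] [-0.2387913   0.4260186  -0.15101364]
```

View pics/o8.png

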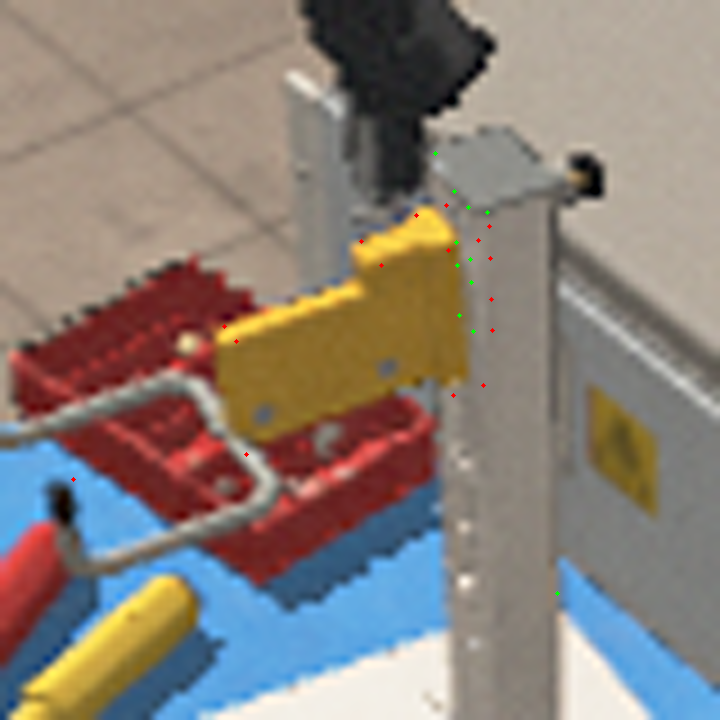

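View pics/wrist_p6.png

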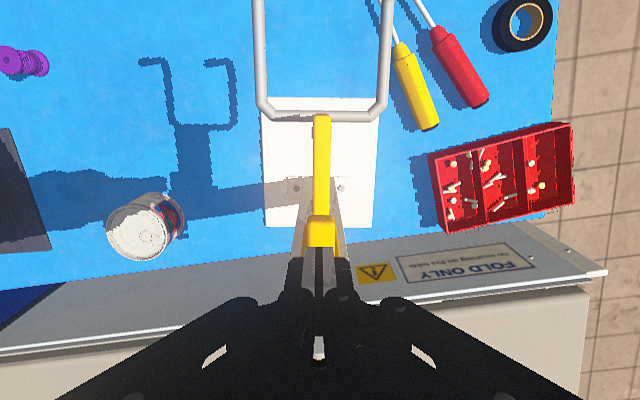

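View pics/o9.png

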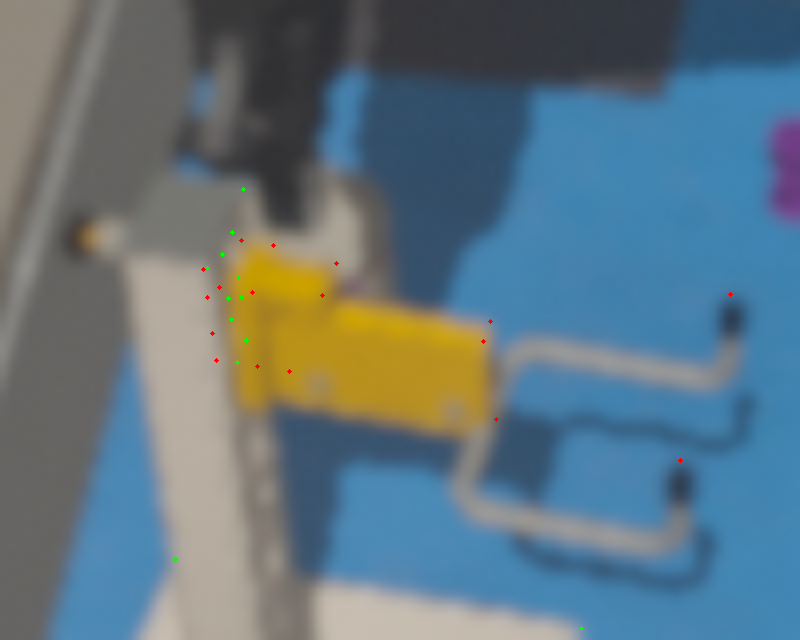

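>>> arm_command:
  deltas:
    - [0,2,-8,0,0,0,0]
    - [0,2,-14,0,0,0,0]
    - [0,2,-17,0,0,0,0]
    - [0,2,-20,0,0,0,0]
    - [0,2,-22,0,0,0,0]
    - [0,2,-22,0,0,0,0]

```text
clock: 10.2
tool_pos: [0.6849, 0.2379, 0.2898]
orientation: [0.073, 0.997, -0.0, -0.0]
wrist_force: [0.6, -0.3, 0.2]
gripper_width: -0.0001
```

>>> arm_command:
  deltas:
    - [0,0,-1,0,0,0,0]
    - [0,0,-2,0,0,0,0]
    - [0,0,-3,0,0,0,0]
    - [0,0,-3,0,0,0,0]

```text
clock: 10.53
tool_pos: [0.6854, 0.238, 0.2893]
orientation: [0.073, 0.997, 0.0, 0.001]
wrist_force: [-3.4, -0.7, 5.7]
gripper_width: 0.0001
```

>>> arm_command:
  deltas:
    - [0,0,-2,0,0,0,0]
    - [0,0,-4,0,0,0,0]
    - [0,0,-5,0,0,0,0]
    - [0,0,-5,0,0,0,0]

```text
clock: 10.87
tool_pos: [0.6855, 0.2383, 0.2888]
orientation: [0.073, 0.997, 0.001, 0.003]
wrist_force: [-11.9, -2.4, 23.5]
gripper_width: -0.0001
```

>>> arm_command:
  deltas:
    - [0,0,8,0,0,0,0]
    - [-5,0,40,0,0,0,0]
    - [-15,-10,75,0,0,-5,0]
    - [-30,-40,90,0,0,-11,0.2]
    - [-45,-75,90,0,0,-18,0.4]
    - [-60,-110,90,0,0,-25,0.5]
    - [-75,-150,90,0,0,-32,0.6]
    - [-90,-190,90,0,0,-39,0.6]
    - [-105,-230,90,0,0,-46,0.6]
    - [-120,-270,90,0,0,-53,0.6]
    - [-135,-310,90,0,0,-60,0.6]
    - [-150,-350,90,0,0,-67,0.6]
    - [-150,-385,90,0,0,-74,0.6]
    - [-150,-420,90,0,0,-81,0.6]
    - [-150,-440,90,0,0,-86.5,0.6]
    - [-150,-440,90,0,0,-86.5,0.6]
    - [-150,-440,90,0,0,-86.5,0.6]

```text
clock: 12.28
tool_pos: [0.5349, -0.2033, 0.3722]
orientation: [0.737, 0.675, 0.0, -0.0]
wrist_force: [-0.0, -0.1, 0.2]
gripper_width: 0.0515
```

```bash
python3 - <<'E'
from ov import *
snap("p7",["scene","side","wrist"])
seat=np.array([.711,.2325,.204])
over("scene_p7","scene",seat,-8.5,seat,-8.5,(270,85,350,165),9,"pics/o10.png",(1,1.1))
a=cv2.imread("pics/scene0.png")[90:125,310:345];b=cv2.imread("pics/scene_p6.png")[90:125,310:345];d=cv2.imread("pics/scene_p7.png")[90:125,310:345]
cv2.imwrite("pics/knob.png",cv2.resize(np.hstack([a,b,d]),None,fx=7,fy=7,interpolation=cv2.INTER_CUBIC))
E
```

```text
12.3833 [ 0.53530645 -0.20154473  0.37239597] [ 7.36207648e-01  6.76755681e-01  1.99820169e-04 -8.92328516e-05] [-0.00772798 -0.16105137  0.46839547]
```

View pics/wrist_p7.png

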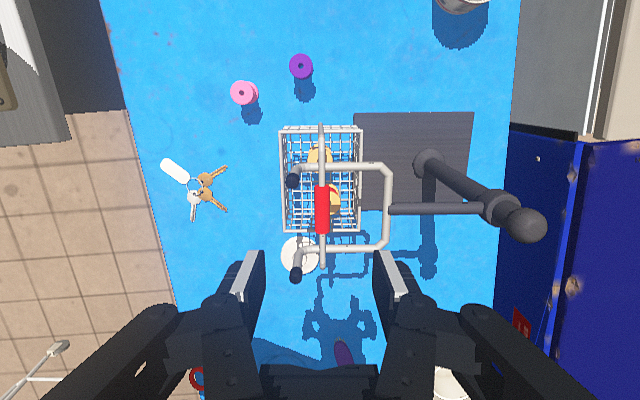

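View pics/o10.png

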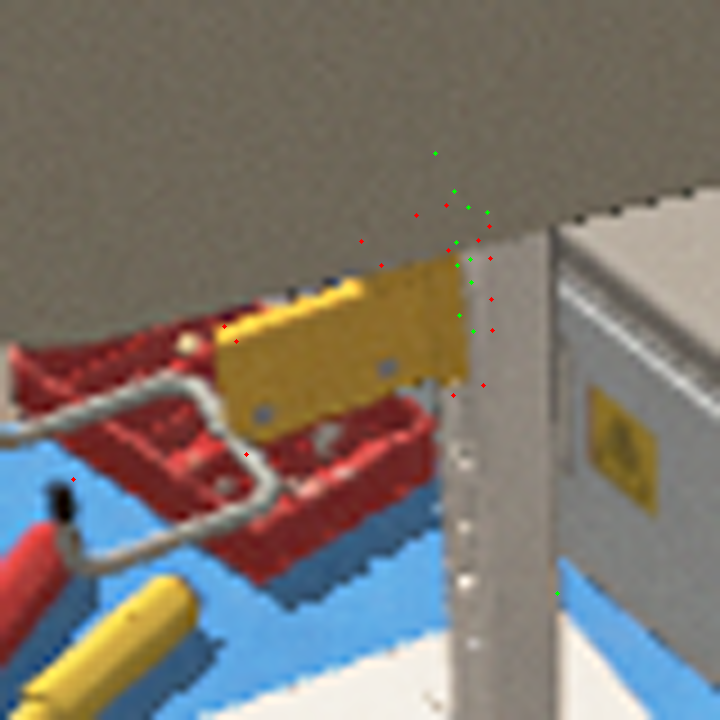

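View pics/knob.png

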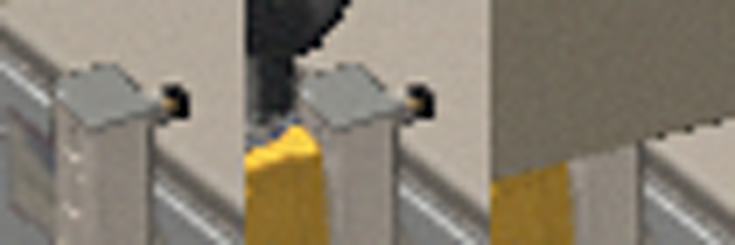

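```bash
python3 - <<'E'
from ov import *
np.set_printoptions(precision=4,suppress=True)
s=np.load("wrist_p7.npy",allow_pickle=True).item(); c=cam("wrist",s)
Rt=R.from_quat(s["orientation"]).as_matrix();print("tool x ang",np.degrees(np.arctan2(Rt[1,0],Rt[0,0])))
a=cv2.imread("pics/wrist_p7.png"); h=cv2.cvtColor(a,cv2.COLOR_BGR2HSV)
m=cv2.inRange(h,(0,150,100),(8,255,255))|cv2.inRange(h,(172,150,100),(180,255,255))
m[:170]=0;m[240:]=0;m[:,:305]=0;m[:,335:]=0
r=cv2.minAreaRect(cv2.findNonZero(m));print(r)
v,u=np.where(m)
print("sleeve",onz(c,u.mean(),v.mean(),.218))
for vv in (190,200,210,220,228):
    uu=np.where(m[vv])[0]; print(onz(c,uu.mean(),vv,.216))
# handle ends
print("bar",onz(c,321,130,.215),onz(c,323,262,.215))
print("tips",onz(c,292,180,.263),onz(c,295,275,.263))
crop("pics/wrist_p7.png",(260,110,420,300),4,"pics/c11.png")
E
```

```text
tool x ang 85.18127967107056
((324.0, 208.5), (49.0, 20.0), 90.0)
sleeve [ 0.5364 -0.2205  0.218 ]
[ 0.5398 -0.2042  0.216 ]
[ 0.5369 -0.2132  0.216 ]
[ 0.5361 -0.2226  0.216 ]
[ 0.5353 -0.2323  0.216 ]
[ 0.5347 -0.2401  0.216 ]
bar [ 0.541  -0.1521  0.215 ] [ 0.5328 -0.2755  0.215 ]
tips [ 0.5171 -0.1808  0.263 ] [ 0.511  -0.2589  0.263 ]
```

View pics/c11.png

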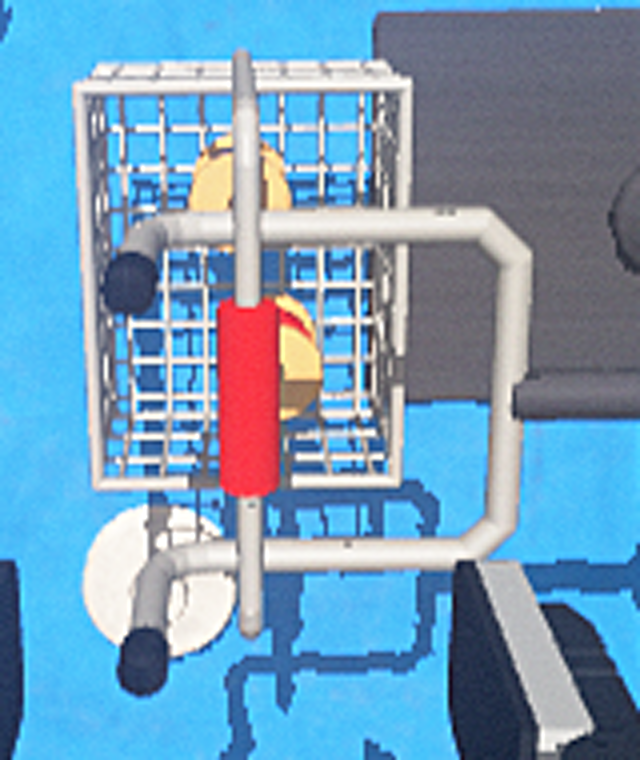

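>>> arm_command:
  deltas:
    - [0,-10,-20,0,0,0,0.5]
    - [0.5,-19,-45,0,0,0,0.5]
    - [0.5,-19.5,-75,0,0,0,0.5]
    - [0.5,-19.5,-105,0,0,0,0.5]
    - [0.5,-19.5,-130,0,0,0,0.5]
    - [0.5,-19.5,-145,0,0,0,0.5]
    - [0.5,-19.5,-151,0,0,0,0.5]
    - [0.5,-19.5,-151,0,0,0,0.5]

```text
clock: 13.1
tool_pos: [0.5351, -0.2201, 0.2196]
orientation: [0.736, 0.677, -0.0, -0.001]
wrist_force: [-1.0, 1.0, 0.1]
gripper_width: 0.0427
```

```bash
python3 - <<'E'
from ov import *
snap("p8",["wrist"])
E
```

```text
13.1 [ 0.53513962 -0.22006611  0.21959063] [ 7.36095642e-01  6.76875771e-01 -4.68802121e-04 -1.47514947e-03] [-1.02942662  1.03412914  0.07126322]
```

View pics/wrist_p8.png

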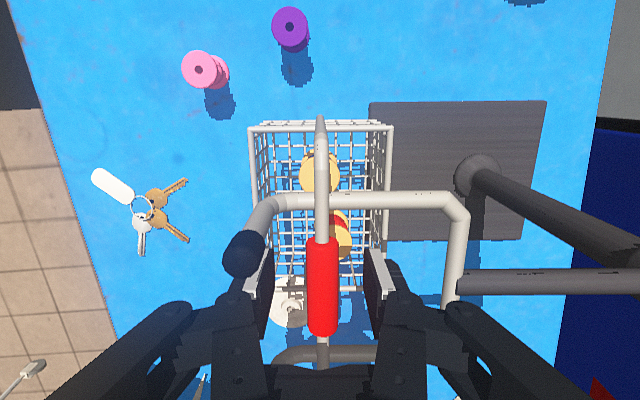

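>>> arm_command:
  deltas:
    - [0,0,0,0,0,0,0.3]
    - [0,0,0,0,0,0,0]
    - [0,0,0,0,0,0,0]
    - [0,0,0,0,0,0,0]
    - [0,0,0,0,0,0,0]
    - [0,0,1,0,0,0,0]
    - [0,0,3,0,0,0,0]
    - [0,0,6,0,0,0,0]
    - [0,0,10,0,0,0,0]
    - [0,0,10,0,0,0,0]
  grip_force: 60

```text
clock: 13.98
tool_pos: [0.5357, -0.2218, 0.2319]
orientation: [0.737, 0.676, -0.0, 0.0]
wrist_force: [0.8, -0.6, -1.6]
gripper_width: 0.0116
```

>>> arm_command:
  deltas:
    - [0,0,6,0,0,0,0]
    - [0,0,16,0,0,0,0]
    - [0,0,26,0,0,0,0]
    - [0,0,36,0,0,0,0]
    - [0,0,46,0,0,0,0]
    - [0,0,54,0,0,0,0]
    - [0,0,56,0,0,0,0]
    - [0,0,56,0,0,0,0]
    - [0,0,56,0,0,0,0]

```text
clock: 14.73
tool_pos: [0.5356, -0.2216, 0.2871]
orientation: [0.737, 0.676, -0.0, -0.0]
wrist_force: [-0.4, -0.4, -2.4]
gripper_width: 0.0118
```

```bash
python3 - <<'E'
from ov import *
snap("p9",["wrist","side","scene"])
crop("pics/scene_p9.png",(320,190,440,300),6,"pics/c12.png")
E
```

```text
14.8333 [ 0.53535504 -0.22150404  0.28642483] [ 7.36897718e-01  6.76003900e-01 -2.44168516e-04 -6.48827142e-04] [ 0.64738983 -0.64333316 -2.4797835 ]
```

View pics/wrist_p9.png

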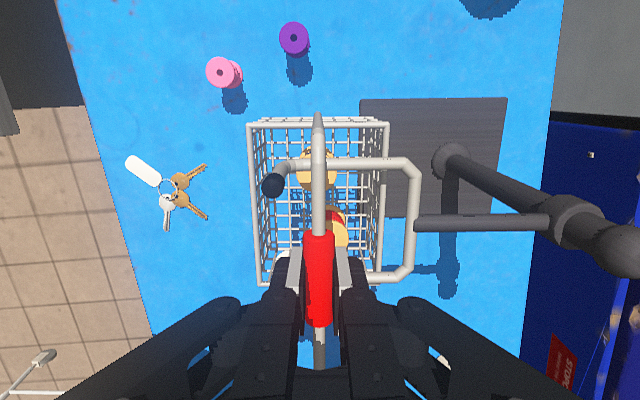

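View pics/c12.png

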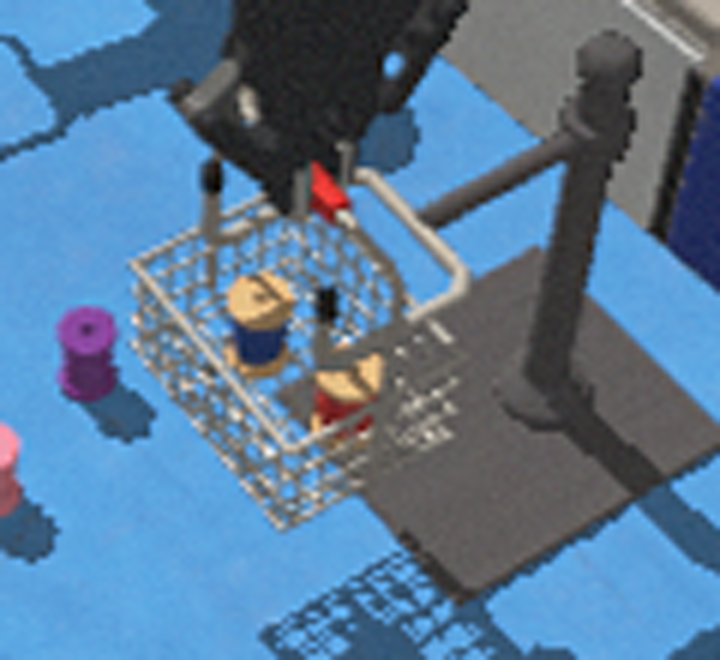

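```bash
python3 - <<'E'
from ov import *
np.set_printoptions(precision=4,suppress=True)
s=np.load("wrist_p6.npy",allow_pickle=True).item(); c=cam("wrist",s)
crop("pics/wrist_p6.png",(240,0,410,130),4,"pics/c13.png")
for v in (10,30,50,70,90):
    a=cv2.imread("pics/wrist_p6.png"); g=cv2.cvtColor(a,cv2.COLOR_BGR2HSV)[:,:,1]
    L=np.where(g[v,240:290]<70)[0]+240; Rr=np.where(g[v,365:400]<70)[0]+365
    l=onz(c,L.mean(),v,.209);r=onz(c,Rr.mean(),v,.209); print(v,L.min(),L.max(),Rr.min(),Rr.max(),l,r,(l+r)/2)
E
```

```text
10 252 264 381 393 [0.5536 0.2176 0.209 ] [0.565  0.2949 0.209 ] [0.5593 0.2562 0.209 ]
30 253 264 380 394 [0.5643 0.2157 0.209 ] [0.5759 0.294  0.209 ] [0.5701 0.2548 0.209 ]
50 254 265 379 390 [0.5755 0.214  0.209 ] [0.587  0.2915 0.209 ] [0.5812 0.2527 0.209 ]
70 255 266 378 389 [0.5871 0.2123 0.209 ] [0.5986 0.2898 0.209 ] [0.5928 0.2511 0.209 ]
90 255 266 377 388 [0.5989 0.2099 0.209 ] [0.6105 0.2882 0.209 ] [0.6047 0.249  0.209 ]
```

View pics/c13.png

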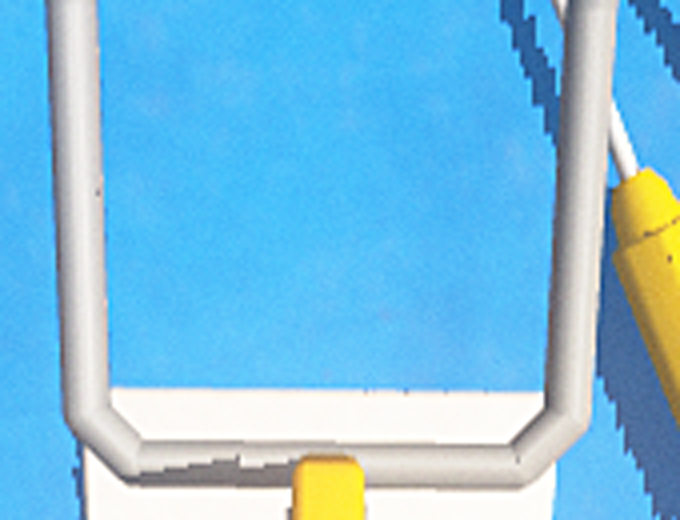

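>>> arm_command:
  deltas:
    - [-8,0,0,0,0,0,0]
    - [-22,2,0,0,0,0,0]
    - [-38,3,0,0,0,0,0]
    - [-54,5,0,0,0,0,0]
    - [-70,6,0,0,0,0,0]
    - [-86,8,0,0,0,0,0]
    - [-102,9,0,0,0,0,0]
    - [-116,10,0,0,0,0,0]
    - [-125,10,0,0,0,0,0]
    - [-128,10,0,0,0,0,0]

```text
clock: 15.72
tool_pos: [0.4064, -0.2116, 0.2872]
orientation: [0.737, 0.676, -0.0, -0.0]
wrist_force: [0.7, -0.4, -1.8]
gripper_width: 0.0121
```

>>> arm_command:
  deltas:
    - [0,6,0,0,0,0,0]
    - [0,18,0,0,0,0,0]
    - [2,36,0,0,0,0,0]
    - [5,58,0,0,0,0,0]
    - [8,82,0,0,0,0,0]
    - [11,108,0,0,0,0,0]
    - [14,135,0,0,0,0,0]
    - [17,163,-1,0,0,-0.5,0]
    - [20,191,-2,0,0,-1,0]
    - [23,219,-3,0,0,-1.5,0]
    - [26,247,-4,0,0,-2,0]
    - [29,275,-5,0,0,-2.5,0]
    - [32,303,-6,0,0,-3,0]
    - [35,331,-7,0,0,-3.5,0]
    - [38,359,-8,0,0,-4,0]
    - [41,385,-9,0,0,-4,0]
    - [43,410,-10,0,0,-4,0]
    - [46,434,-11,0,0,-4,0]
    - [48,454,-12,0,0,-4,0]
    - [50,470,-12,0,0,-4,0]

```text
clock: 17.38
tool_pos: [0.4568, 0.2614, 0.2747]
orientation: [0.759, 0.651, -0.0, -0.001]
wrist_force: [1.3, -0.5, -1.7]
gripper_width: 0.0116
```

>>> arm_command:
  deltas:
    - [0,8,0,0,0,0,0]
    - [0,13,0,0,0,0,0]
    - [0,15,0,0,0,0,0]
    - [0,15,0,0,0,0,0]
    - [0,15,0,0,0,0,0]

```text
clock: 17.8
tool_pos: [0.4577, 0.2728, 0.2753]
orientation: [0.76, 0.65, -0.0, 0.0]
wrist_force: [0.3, 1.2, -1.8]
gripper_width: 0.0119
```

```bash
python3 - <<'E'
from ov import *
snap("p10",["wrist","side","scene"])
crop("pics/scene_p10.png",(200,80,360,230),5,"pics/c14.png")
crop("pics/side_p10.png",(230,180,430,330),4,"pics/c15.png")
E
```

```text
17.9 [0.45781187 0.27263011 0.27542368] [7.60344096e-01 6.49520470e-01 4.79349527e-05 1.09828449e-04] [-0.07736359  0.18296361 -1.99656565]
```

View pics/wrist_p10.png

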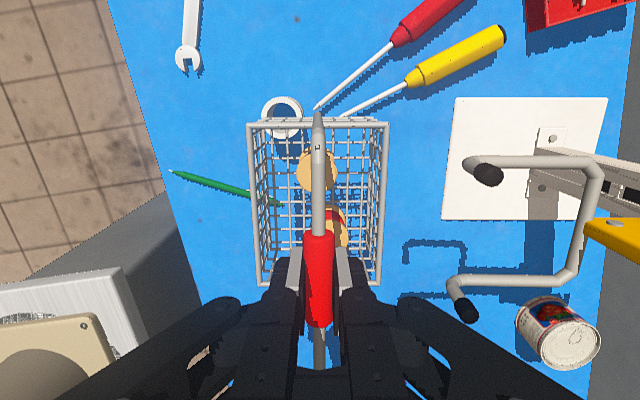

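View pics/c14.png

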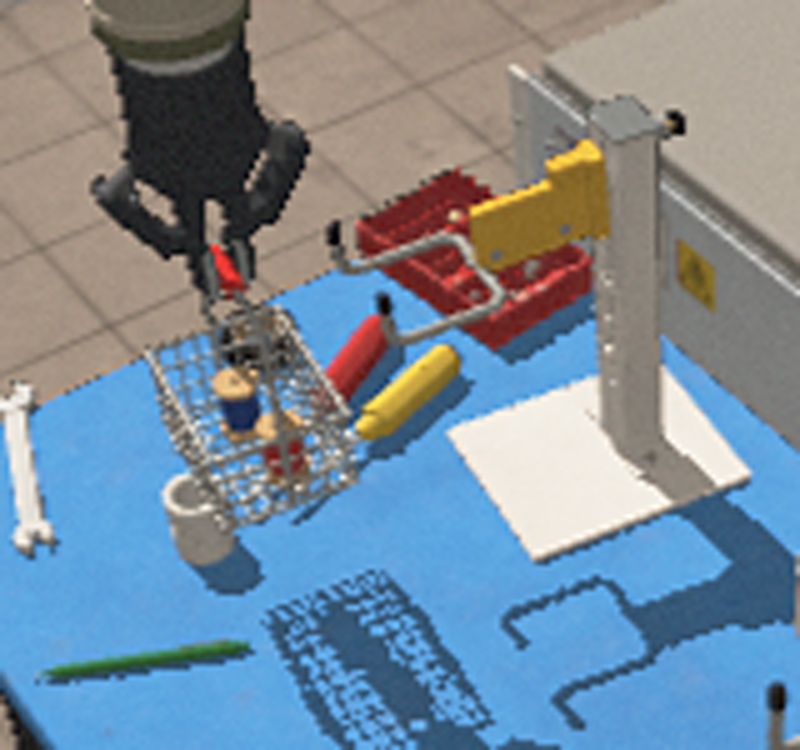

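View pics/c15.png

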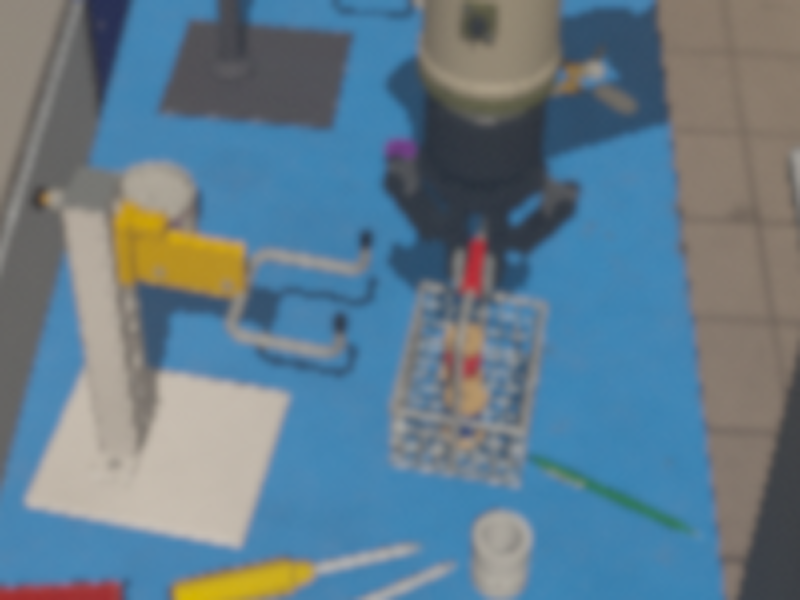

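```bash
python3 - <<'E'
from ov import *
np.set_printoptions(precision=4,suppress=True)
s=np.load("wrist_p10.npy",allow_pickle=True).item(); c=cam("wrist",s)
a=onz(c,489,172,.246);b=onz(c,466,311,.246);print(a,b,(a+b)/2,np.linalg.norm(a-b),np.degrees(np.arctan2(-(a-b)[0],(a-b)[1])))
# prong straight parts
for p,q in (((525,163),(490,280)),): 
  a=onz(c,*p,.208);b=onz(c,*q,.208);print(a,b)
print("sleeve",onz(c,318,278,.278), "crossbar", onz(c,590,220,.208))
E
```

```text
[0.543  0.3036 0.246 ] [0.5309 0.2273 0.246 ] [0.5369 0.2655 0.246 ] 0.07726868795484236 -9.05111486138097
[0.5824 0.2938 0.208 ] [0.5624 0.218  0.208 ]
sleeve [0.4577 0.2794 0.278 ] crossbar [0.6233 0.2512 0.208 ]
```

```bash
python3 - <<'E'
from ov import *
np.set_printoptions(precision=4,suppress=True)
s=np.load("wrist_p10.npy",allow_pickle=True).item()
W=cam("wrist",s);S=cam("scene");D=cam("side")
for w,sc,sd in (((489,172),(267,125),(321.5,239.5)),((465,311),(276.7,139.5),(315.2,260))):
    rs=[ray(W,*w),ray(S,sc[0]-1,sc[1]-1.1),ray(D,sd[0]-.8,sd[1]-.4)]
    print(tri(*rs)[0],tri(rs[0],rs[1]),tri(rs[0],rs[2]),tri(rs[1],rs[2]))
crop("pics/wrist_p10.png",(430,130,640,340),3,"pics/c16.png")
E
```

```text
[0.5342 0.2842 0.2706] (array([0.5474, 0.3015, 0.24  ]), [np.float64(1.3195088461754205), np.float64(1.319508846175568)]) (array([0.5185, 0.3193, 0.3253]), [np.float64(14.740605016255378), np.float64(14.740605016255056)]) (array([0.5302, 0.2588, 0.2768]), [np.float64(2.272679257903719), np.float64(2.272679257903584)])
[0.5436 0.2413 0.218 ] (array([0.534, 0.222, 0.24 ]), [np.float64(1.1119979980741452), np.float64(1.1119979980743195)]) (array([0.5588, 0.1818, 0.1478]), [np.float64(27.36361756605802), np.float64(27.36361756605802)]) (array([0.5529, 0.264 , 0.2016]), [np.float64(3.48749343397173), np.float64(3.4874934339717476)])
```

View pics/c16.png

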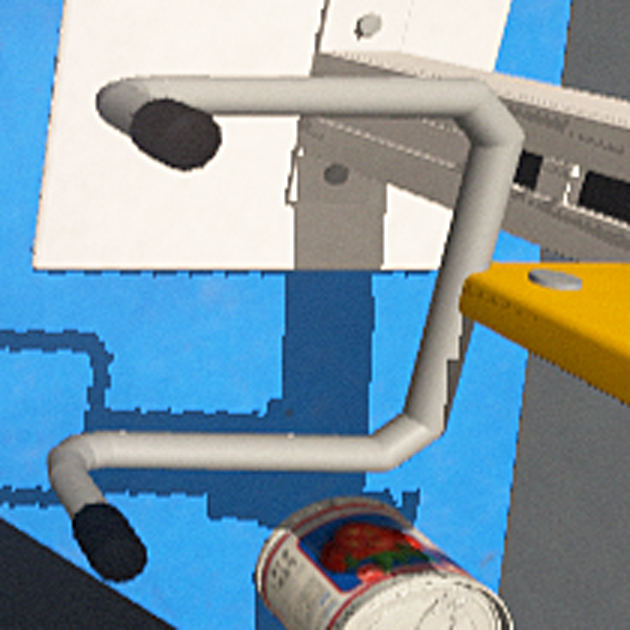

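>>> arm_command:
  deltas:
    - [6,-1,0,0,0,0,0]
    - [18,-2.5,0,0,0,0,0]
    - [32,-4.5,0,0,0,0,0]
    - [48,-6.5,0,0,0,0,0]
    - [64,-9,0,0,0,0,0]
    - [80,-11,0,0,0,0,0]
    - [96,-13,0,0,0,0,0]
    - [110,-15,0,0,0,0,0]
    - [118,-16.5,0,0,0,0,0]
    - [121,-16.5,0,0,0,0,0]
    - [121,-16.5,0,0,0,0,0]

```text
clock: 18.87
tool_pos: [0.5791, 0.2564, 0.2749]
orientation: [0.76, 0.65, -0.0, -0.0]
wrist_force: [-0.8, 0.5, -3.2]
gripper_width: 0.0115
```

```bash
python3 - <<'E'
from ov import *
snap("p11",["wrist","scene"])
crop("pics/scene_p11.png",(220,80,360,210),5,"pics/c17.png")
E
```

```text
18.9167 [0.57860078 0.25666528 0.27508623] [ 7.60155548e-01  6.49741061e-01 -2.41402423e-04 -1.95148897e-04] [-0.42761092 -0.88928596 -2.86939859]
```

View pics/wrist_p11.png

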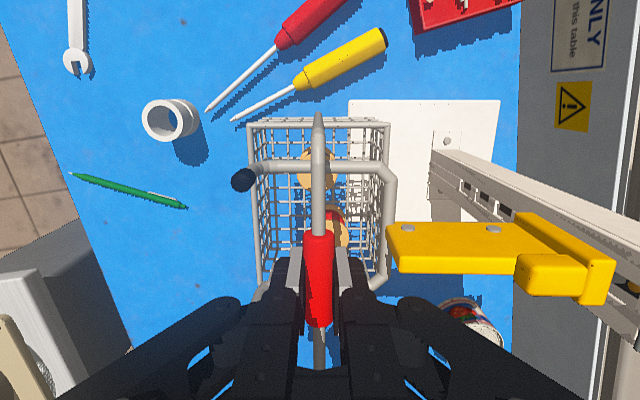

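View pics/c17.png

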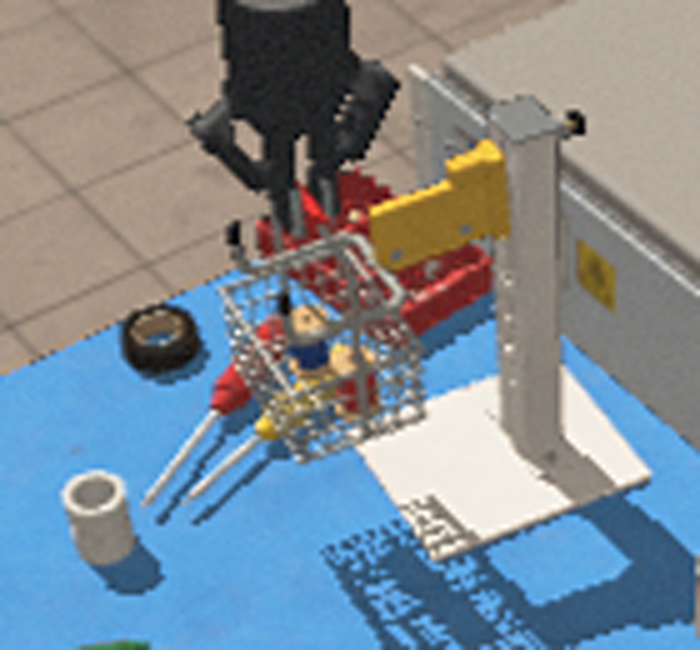

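>>> arm_command:
  deltas:
    - [0,0,-5,0,0,0,0]
    - [0,0,-14,0,0,0,0]
    - [0,0,-24,0,0,0,0]
    - [0,0,-34,0,0,0,0]
    - [0,0,-44,0,0,0,0]
    - [0,0,-52,0,0,0,0]
    - [0,0,-56,0,0,0,0]
    - [0,0,-58,0,0,0,0]
    - [0,0,-58,0,0,0,0]

```text
clock: 19.72
tool_pos: [0.5783, 0.257, 0.2174]
orientation: [0.76, 0.65, -0.0, -0.0]
wrist_force: [-3.7, -0.4, 1.7]
gripper_width: 0.0118
```

>>> arm_command:
  deltas:
    - [0,0,-1,0,0,0,0]
    - [0,0,-2,0,0,0,0]
    - [0,0,-2,0,0,0,0]

```text
clock: 19.97
tool_pos: [0.5791, 0.257, 0.2166]
orientation: [0.76, 0.65, 0.001, 0.0]
wrist_force: [-4.8, -1.1, 5.1]
gripper_width: 0.012
```

```bash
python3 - <<'E'
from ov import *
snap("p12",["wrist","side"])
crop("pics/side_p12.png",(230,180,400,320),4,"pics/c18.png")
E
```

```text
20.0167 [0.57909947 0.25703863 0.21663216] [7.60025368e-01 6.49892879e-01 7.83103176e-04 2.66937738e-04] [-4.26353569 -1.00104441  4.62100164]
```

View pics/wrist_p12.png

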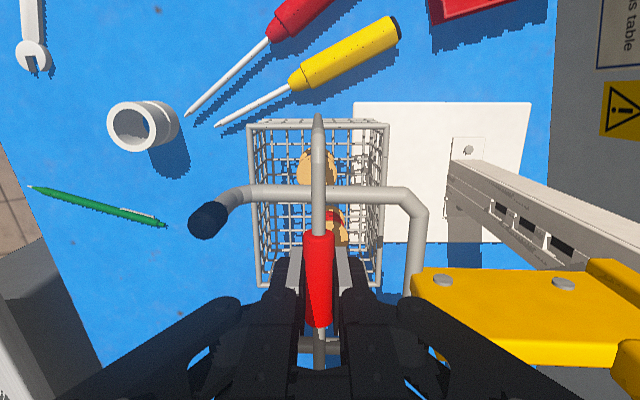

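View pics/c18.png

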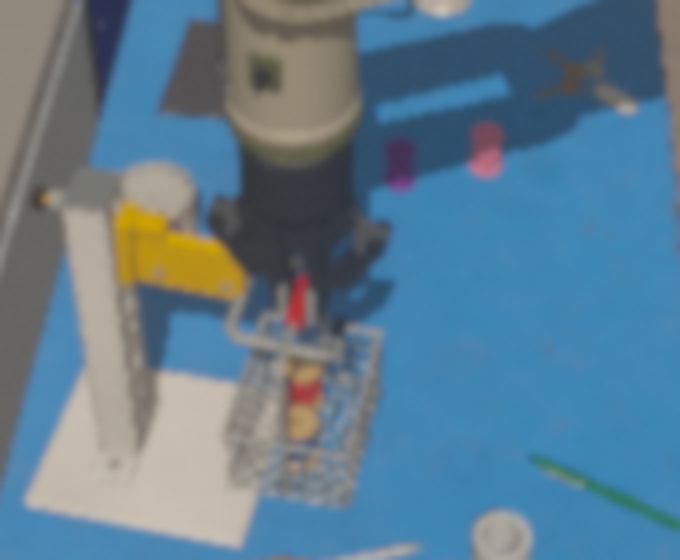

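>>> arm_command:
  deltas:
    - [0,0,1,0,0,0,0]
    - [0,0,1,0,0,0,0.18]
    - [0,0,1,0,0,0,0.22]
    - [0,0,1,0,0,0,0.26]
    - [0,0,1,0,0,0,0.26]
    - [0,0,1,0,0,0,0.26]
    - [0,0,1,0,0,0,0.26]

```text
clock: 20.65
tool_pos: [0.5768, 0.2577, 0.2164]
orientation: [0.76, 0.65, -0.001, -0.001]
wrist_force: [-16.4, 0.7, 7.7]
gripper_width: 0.0218
```

```bash
python3 - <<'E'
from ov import *
snap("p13",["wrist"])
print(sensors.sense()["gripper_width"])
E
```

```text
20.65 [0.57677901 0.25766184 0.21644847] [ 0.75965566  0.65032279 -0.00124852 -0.00141026] [-16.4438321    0.69115061   7.74239151]
0.022006479787049348
```

View pics/wrist_p13.png

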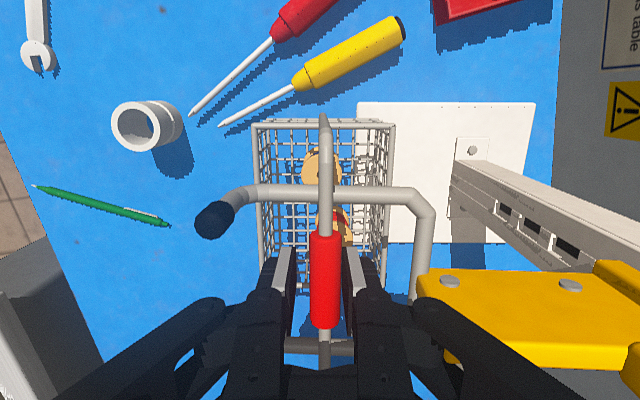

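>>> arm_command:
  deltas:
    - [-2,0,0,0,0,0,0.24]
    - [-4,0.5,0,0,0,0,0.24]
    - [-4.5,0.5,0,0,0,0,0.24]
    - [-4.5,0.5,0,0,0,0,0.24]

```text
clock: 21.03
tool_pos: [0.5745, 0.2572, 0.2163]
orientation: [0.76, 0.65, 0.0, 0.0]
wrist_force: [0.9, -0.3, 0.7]
gripper_width: 0.0206
```

Forces are free now. Raise straight up.

>>> arm_command:
  deltas:
    - [0,0,4,0,0,0,0.24]
    - [0,0,10,0,0,0,0.24]
    - [0,0,18,0,0,0,0.24]
    - [0,0,28,0,0,0,0.24]

```text
clock: 21.37
tool_pos: [0.5741, 0.2573, 0.2449]
orientation: [0.76, 0.65, -0.0, -0.0]
wrist_force: [-0.6, -0.2, -0.6]
gripper_width: 0.0207
```

```bash
python3 - <<'E'
from ov import *
snap("p14",["wrist"])
E
```

```text
21.3667 [0.57406461 0.25726943 0.24487765] [ 7.60046254e-01  6.49868912e-01 -2.57198350e-04 -1.46848147e-04] [-0.61995081 -0.23739895 -0.58261604]
```

View pics/wrist_p14.png

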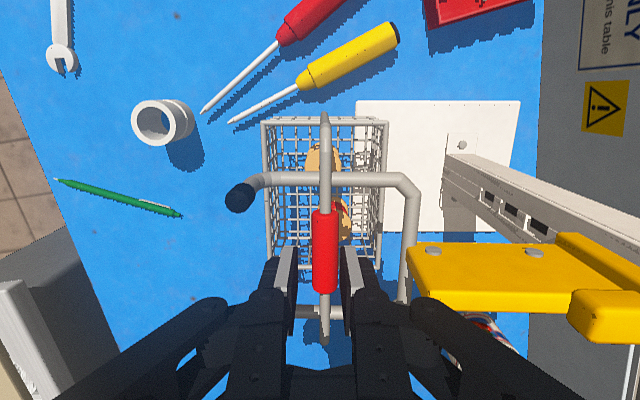

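Sleeve stayed put while the pads rise. Continue up and away toward -x/up.

>>> arm_command:
  deltas:
    - [0,0,20,0,0,0,0.24]
    - [0,0,50,0,0,0,0.24]
    - [-5,0,80,0,0,0,0.24]
    - [-15,0,110,0,0,0,0.24]
    - [-25,-10,130,0,0,0,0.24]
    - [-25,-20,130,0,0,0,0.24]
    - [-25,-20,130,0,0,0,0.24]
    - [-25,-20,130,0,0,0,0.24]

```text
clock: 22.08
tool_pos: [0.5493, 0.237, 0.3742]
orientation: [0.76, 0.65, 0.0, 0.0]
wrist_force: [0.0, 0.1, -1.0]
gripper_width: 0.0206
```

```bash
python3 - <<'E'
from ov import *
snap("p15",["wrist","side","scene"])
crop("pics/side_p15.png",(230,180,400,320),4,"pics/c19.png")
crop("pics/scene_p15.png",(240,80,380,200),5,"pics/c20.png")
E
```

```text
22.1833 [0.54893041 0.23736743 0.37262661] [ 7.60098840e-01  6.49806297e-01 -1.09947021e-03 -5.66672867e-04] [-0.71490179  0.25009853 -0.74121791]
```

View pics/wrist_p15.png

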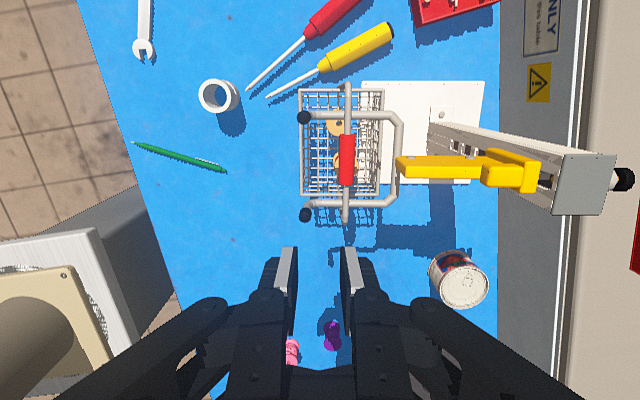

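View pics/c19.png

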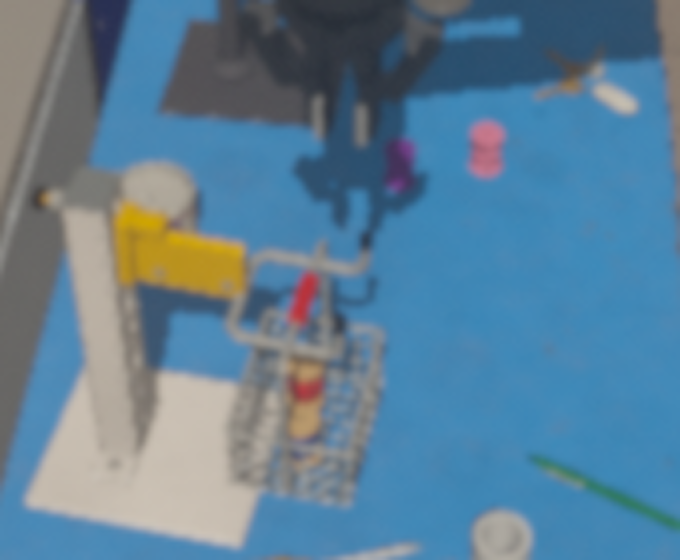

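View pics/c20.png

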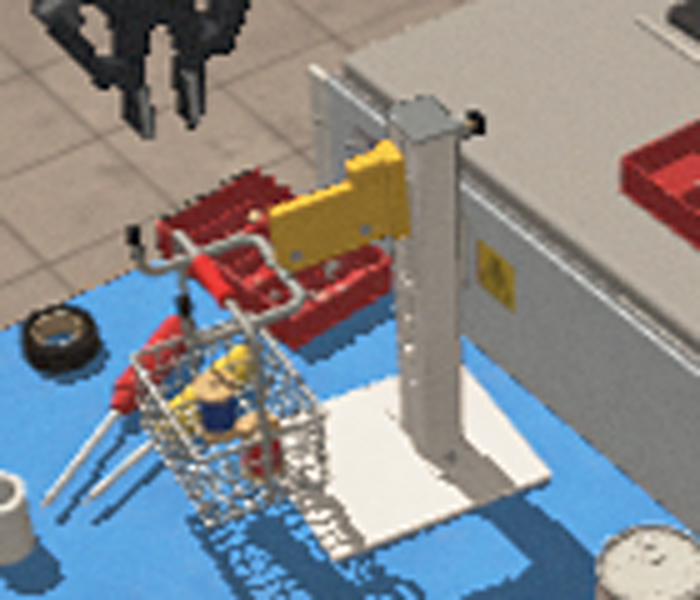

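>>> arm_command:
  deltas:
    - [0,0,0,0,0,0,0.24]
    - [0,0,0,0,0,0,0.24]
    - [0,0,0,0,0,0,0.24]
    - [0,0,0,0,0,0,0.24]
    - [0,0,0,0,0,0,0.24]
    - [0,0,0,0,0,0,0.24]
    - [0,0,0,0,0,0,0.24]
    - [0,0,0,0,0,0,0.24]
    - [0,0,0,0,0,0,0.24]
    - [0,0,0,0,0,0,0.24]
    - [0,0,0,0,0,0,0.24]
    - [0,0,0,0,0,0,0.24]
    - [0,0,0,0,0,0,0.24]
    - [0,0,0,0,0,0,0.24]
    - [0,0,0,0,0,0,0.24]
    - [0,0,0,0,0,0,0.24]

```text
clock: 23.57
tool_pos: [0.5492, 0.2373, 0.3743]
orientation: [0.76, 0.65, 0.0, -0.0]
wrist_force: [-0.2, 0.0, -1.2]
gripper_width: 0.0206
```

```bash
python3 - <<'E'
from ov import *
np.set_printoptions(precision=4,suppress=True)
snap("p16",["wrist"]);snap("p17",["wrist"])
def sl(t):
    s=np.load(f"wrist_{t}.npy",allow_pickle=True).item();c=cam("wrist",s)
    a=cv2.imread(f"pics/wrist_{t}.png");h=cv2.cvtColor(a,cv2.COLOR_BGR2HSV)
    m=cv2.inRange(h,(0,190,120),(6,255,255))|cv2.inRange(h,(174,190,120),(180,255,255));m[:125]=0;m[195:]=0;m[:,:338]=0;m[:,360:]=0
    v,u=np.where(m); return u.mean(),v.mean(),onz(c,u.mean(),v.mean(),.216)
for t in("p15","p16","p17"):print(sl(t))
a,b=cv2.imread("pics/wrist_p16.png"),cv2.imread("pics/wrist_p17.png");print(cv2.absdiff(a,b)[60:240,280:420].mean())
c=cam("wrist",np.load("wrist_p17.npy",allow_pickle=True).item())
for z in (.24,): 
    p,q=onz(c,305,117,z),onz(c,305,214,z);print(p,q,(p+q)/2)
o=cv2.imread("pics/wrist_p17.png")[60:250,270:460];cv2.imwrite("pics/c21.png",cv2.resize(o,None,fx=3,fy=3,interpolation=cv2.INTER_CUBIC))
E
```

```text
23.5667 [0.5492 0.2373 0.3743] [ 0.76    0.6499  0.     -0.    ] [-0.2259  0.0339 -1.2311]
23.6167 [0.5492 0.2373 0.3743] [ 0.76    0.6499 -0.      0.    ] [-0.7464 -0.9015 -0.0154]
(np.float64(346.14970930232556), np.float64(159.38808139534885), array([0.5761, 0.2577, 0.216 ]))
(np.float64(346.34893617021277), np.float64(159.63120567375887), array([0.5761, 0.2578, 0.216 ]))
(np.float64(346.37215909090907), np.float64(159.45454545454547), array([0.5761, 0.2579, 0.216 ]))
2.5221825396825395
[0.5481 0.3    0.24  ] [0.5349 0.2227 0.24  ] [0.5415 0.2614 0.24  ]
```

View pics/c21.png

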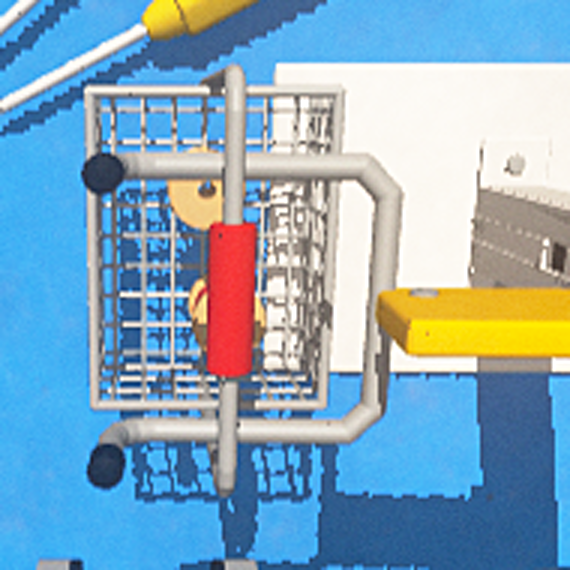

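```bash
python3 -c "
from rig import job_done
print(job_done())"
```

```text
the job is handed in; nothing more can be done
None
```

The job is handed in at about 23.6 s of the 64 s allowed; the hand-in reports no verdict.

**Display arm:** I hooked both claws into the top two slots and pressed down, first with the arm held and then with 23 N on the press pad. At that load it moved only about 0.5 mm more. The pin's knob went back while the claw held it and returned to its starting pixel once the arm was down. It was still there in the last scene picture.

**Basket:** I lifted the handle about 67 mm on the storage hook, drew it off, and hung it over both prongs. The last wrist pictures show:
- the handle across both prongs, roughly midway between the tips and the crossbar
- the sleeve at (0.576, 0.258) m, about 20 mm nearer the rear than `prong_rest`, and still to within 0.2 mm over 1.4 s
- the basket looking level, with both spools inside
- the gripper clear of everything

**Checks that failed or disagreed:**
- **Views:** the scene and side cameras were about one pixel off from the wrist camera, so I relied on the wrist camera.
- **Droop:** the seated arm appears to droop 1 to 3 degrees forward. Two estimates differed (about 1 and about 3 degrees), but both are under the 0.1 rad limit.
- **Release:** opening the fingers pushed one against the yellow web with about 16 N. I shifted back before lifting clear, and the arm did not move in the pictures.
- **Bystanders:** I saw no contact with the tin, coupling or pulley, but did not measure their final positions.

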